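# Lay a separator in the jaw-plate nest and stack the second plate

### The arm

A 6-joint arm with a two-finger parallel gripper is mounted at the origin on a cart in front of the work surface, level with it; the furniture and walls round the work are solid. World frame = base frame: x ahead of the robot, y to its left, z up, the work surface at z = 0. Lengths are in m, angles in rad, forces in N, time in s.
With the tool pointing down it reaches from about 0.3 to 0.875 m from the base axis. Payload 6.4 kg.
Tool frame: the origin (TCP) lies where the fingers leave the gripper's body, on its centre line; the fingertips stand 73 mm ahead of it and the grasp point (between the pads) lies 54 mm ahead of it; z points along the fingers, y is the direction in which the jaws open and shut (so a half turn about z gives the same grasp; the last joint's range is limited). The gripper opens to 85 mm and grips with 20 to 120 N. Pads are 22 mm wide; open, the fingers measure 114 mm over their backs; the gripper's body (76 mm by 85 mm) begins 54 mm behind the grasp point. The pads swing forward as they close: fully open they stand 13 mm farther back than shut.
Start: joints at [-1.4, 0.181, 1.607, -0, 1.354, -0.206], TCP at [0.212, -0.535, 0.304] pointing down, gripper open.
Joint ranges: [-2.99, 2.99], [-0.89, 2.07], [0.3, 2.58], [-1.14, 4.28], [0, 2.63], [-3.12, 3.12]. Speed limits (rad/s): [2.57, 2.57, 3.01, 3.14, 3.14, 3.14].

### API

Orientations are given as [roll, pitch, yaw] about the fixed x, y, z axes, in that order (R = Rz(yaw) Ry(pitch) Rx(roll)).
In Python, from workcell import status, snapshot, camera_model, ticket gives the robot as it stands.
- The arm moves only by the tool play_rows, never from a script. Its argument "series" is a list of rows, each a list of 7 numbers: the shift along the tool's x, y, z in cm, then the turn, a rotation vector about the tool's x, y, z in rad, then the finger opening in cm, from 0 to 8.54. A call has 1 to 8 rows; each row shifts and turns the commanded pose from where the row before left it, along the tool's axes as they then stand; what a row does not reach is not made up. A row lasts 1/10 s, in which the tool goes at most 50 mm and 8.59 degrees, less where a joint would pass 70% of its speed; a pose out of reach is approached as far as the arm can. A call is refused whole if a number of a shift passes 5 or a number of a turn 0.15, either way. A call with a gripper value outside its range is refused whole. The fingers move at their own pace and stop on an object; "force" is the grip in N (left out, the last holds). Time passes only in rows, so rows that do not move let the fingers close. It gives the time, the measured TCP pose, the force and the opening at its end, in the units of the state.
- status.state(): the state, without advancing time (a new reading comes with each control period).
- snapshot(name): name is "side" or "top"; returns (picture, depth): 384x512x3 uint8, red, green, blue; 384x512 float32, m along the optical axis (not along the pixel's ray), 0 where there is no reading.
- camera_model(name): a dict with "fx", "fy", "cx", "cy" (pixels), "pose" (4x4, takes a point from camera to world coordinates). Camera axes: x right, y down, z forward; pixel columns grow to the right and rows downward; lengths in m; the calibration is good to about 2 mm. A picture is of the moment at which its call begins. camera_model takes no time and is no camera call.
- ticket.job_done(): hands the job in, once; it reports no verdict.
The state is a dict: "time_s": time; "joints": joint angles; "qvel": joint speeds; "joint_torque": joint torques, N m; "ee_pos": TCP position; "eef_rot": TCP orientation; "wrist_force": force on the tool from outside, world axes, zero at the start; "torque": the same for the moment, N m; "width": opening from 0.0 (shut) to 1.0 (fully open).
Only numpy, scipy, OpenCV 4.12 (cv2) and the standard library are available. Lean on these libraries where they do the work, as an engineer would, in place of code of your own. Each camera call takes 0.05 s, during which the arm holds its last target.

### The job

Put the spare sealing-jaw plates away: lay the orange separator flat on the plate in the storage nest, its end under the yellow hood and gently pushed up against the hidden stop there without shifting the stop, and let go of it; then stack the loose aluminium plate flat on it, also up against the stop. The two bare plates must never touch each other, nothing may be rammed hard into the nest, and the things lying around must stay where they are.

Things in the scene. Friction and masses are not known exactly. Their poses are not given: they have to be found in the camera images.
- nest_seat (a point): Centre of the seat (pedestal top, 36 mm wide) of the storage nest, fixed to the table; 14 mm above the table. x runs from the hood end to the fence end, along the plates' length; z up. Beside the pedestal a grey base plate, 144 x 84 mm, lies 8 mm below the seat. No piece can be lowered flat past hood and fence: one end goes under the hood first, tilted, then the other end comes down.
- nest_lip (a point): Lower inner edge of the yellow hood at the -x end, 41.25 mm from the seat's centre; hood underside 36 mm, top 41 mm above the seat, cheeks 58 mm apart (in y). Hidden beneath it is the end stop (stop_face): a flat steel face across x, 12 to 35 mm above the seat, set each time anywhere 51.25 to 61.25 mm from the seat's centre. Only touch finds it; it is held by friction and slips at about 10 N.
- nest_fence (a point): Middle of the top inner edge of the dark fence at the +x end: inner face 51.25 mm from the seat's centre, 8 mm thick, top 22 mm above the seat. Two round steel posts (8 mm, tapered tops 22 mm above the seat) at x = +34, y = +-32 mm from the seat's centre leave a 50 mm piece 3 mm of play each side; between posts and hood the sides are open for fingers.
- jaw_lower_center (a point): Centre of the aluminium jaw plate that already lies flat on the seat of the nest, 100 x 50 x 10 mm, 0.16 kg, x along its length, z up; its upper face is 5 mm above this point. It lies below the stop, not against it.
- jaw_upper_center (a point): Centre of the loose aluminium jaw plate, 100 x 50 x 10 mm (x along its length, y along its 50 mm width, z up), about 0.16 kg, lying flat on the table. Same look as the one in the nest; the two ends are alike. It can be taken across its 50 mm width.
- separator_center (a point): Centre of the rigid orange plastic separator sheet, 100 x 50 x 6 mm (x along its length, y along its 50 mm width, z up), about 0.04 kg, lying flat on the table; the two ends are alike. It can be taken across its 50 mm width.
- star_knob: Bystander: small black star knob, 32 x 31 x 20 mm, loose on the table; origin at the centre of its underside.
- brass_weight: Bystander: brass calibration weight, diameter 32 mm, 34 mm high, loose on the table; origin at the centre of its underside.
- tape_roll: Bystander: roll of cream tape lying flat, diameter 72 mm, 18 mm high, loose on the table; origin at the centre of its underside.
Things that resemble listed ones, but are neither listed nor needed, are in the scene too. Leave any red look-alike of the part that bears jaw_upper_center alone.

How it is judged:
On the way:
1. the separator lies flat on the plate in the nest, up against the hidden stop, released (x of separator_center in the frame of stop_face between 0.0484 and 0.052 m and y of separator_center in the frame of nest_seat between -0.006 and 0.006 m and z of separator_center in the frame of nest_seat between 0.011 and 0.015 m and angle between the x axis of separator_center and the x axis of nest_seat, either way round below 0.07 rad and angle between the z axis of separator_center and the z axis of nest_seat, either way round below 0.035 rad and contact force between the fingers and separator below 0.2 N and linear speed of separator below 0.01 m/s and angular speed of separator below 0.1 rad/s), for 0.2 s.
At the end, for the whole second after the job is handed in: Plate, separator and second plate stacked in the nest, released, at rest: flat within 2 deg, turned under 4 deg, within 6 mm of its centre line, centres 5, 13 and 21 mm above the seat (2 mm); second plate within 2 mm, separator within 7 mm of the hidden stop, lower plate within the seat (x of jaw_lower_center in the frame of nest_seat between -0.015 and 0.005 m and y of jaw_lower_center in the frame of nest_seat between -0.006 and 0.006 m and z of jaw_lower_center in the frame of nest_seat between 0.003 and 0.007 m and angle between the x axis of each of jaw_lower_center, separator_center, jaw_upper_center and the x axis of nest_seat, either way round below 0.07 rad and angle between the z axis of each of jaw_lower_center, separator_center, jaw_upper_center and the z axis of nest_seat, either way round below 0.035 rad and x of separator_center in the frame of stop_face between 0.0484 and 0.0575 m and y of separator_center in the frame of nest_seat between -0.006 and 0.006 m and z of separator_center in the frame of nest_seat between 0.011 and 0.015 m and x of jaw_upper_center in the frame of stop_face between 0.0484 and 0.052 m and y of jaw_upper_center in the frame of nest_seat between -0.006 and 0.006 m and z of jaw_upper_center in the frame of nest_seat between 0.019 and 0.023 m and linear speed of each of jaw_upper, separator below 0.01 m/s and angular speed of each of jaw_upper, separator below 0.1 rad/s); the robot touches nothing.
It fails at once if the two bare plates touch each other (contact force between jaw_upper and jaw_lower above 0.5 N).
It fails at once if a piece is rammed into the nest with more than 60 N (contact force between any of jaw_upper, separator and nest above 60 N).
It fails at once if the hidden stop is pushed more than 5 mm from its setting (distance of stop_face from where it was at the start of the episode above 0.005 m).
It fails at once if a bystander is moved more than 25 mm (distance of any of star_knob, brass_weight, tape_roll from where it was at the start of the episode above 0.025 m).
It also fails if it takes over 72 s, if anything falls off the work surface, if the arm or the gripper's body presses on something with over 40 N, if the wrist force passes 120 N, or if a joint passes its speed limit or range.

## Working session

There is one attempt and no reset: what is moved stays moved. The work goes in short steps, Python scripts to look and compute and a tool call to move; the robot and the scene stay as the last step left them, time stands still between calls to the robot, and variables do not carry over. Pictures are saved under pics/ and viewed, and the job is handed in when it is done.

Besides the shell and the picture viewer there is one more tool, called after "Emit:" as name(argument=value, ...) on one line, values as JSON. play_rows: Moves the arm, as the interface text tells. Its arguments: {"type":"object","properties":{"series":{"type":"array"},"force":{"type":"number"}},"required":["series"]}

```bash
mkdir -p pics; ls; cat > h.py <<'E'
import numpy as np, cv2
from workcell import status, snapshot, camera_model, ticket
def grab(n,tag):
    p,d=snapshot(n); np.savez('pics/%s.npz'%tag,p=p,d=d); cv2.imwrite('pics/%s.png'%tag,cv2.resize(p[:,:,::-1],(768,576),interpolation=cv2.INTER_CUBIC)); return p,d
def load(tag):
    f=np.load('pics/%s.npz'%tag); return f['p'],f['d']
def world(n,d):
    m=camera_model(n); v,u=np.mgrid[0:d.shape[0],0:d.shape[1]]
    c=np.stack([(u-m['cx'])/m['fx']*d,(v-m['cy'])/m['fy']*d,d,np.ones_like(d)],-1)
    w=(c@np.array(m['pose']).T)[...,:3]; w[d==0]=np.nan; return w
def proj(n,P):
    m=camera_model(n); q=np.linalg.inv(np.array(m['pose']))@np.append(P,1); return q[0]/q[2]*m['fx']+m['cx'],q[1]/q[2]*m['fy']+m['cy']
E
python3 - <<'E'
from h import *
for n in('side','top'):
    grab(n,n+'0'); print(camera_model(n))
print(status.state())
E
```

```text
pics
{'fx': 401.28169468016523, 'fy': 401.28169468016523, 'cx': 259.8284521336025, 'cy': 196.56686745401467, 'pose': array([[-0.99285761, -0.07362082,  0.09388155,  0.41054944],
       [-0.11841017,  0.51185808, -0.85087034,  0.43840539],
       [ 0.01458774, -0.85590962, -0.51691964,  0.48894767],
       [ 0.        ,  0.        ,  0.        ,  1.        ]])}
{'fx': 351.8128825972674, 'fy': 351.8128825972674, 'cx': 259.11247060988313, 'cy': 197.8717874550598, 'pose': array([[-0.02021458, -0.99905393,  0.03850479,  0.46210678],
       [-0.99979508,  0.02015809, -0.00185493, -0.27415363],
       [ 0.00107699, -0.0385344 , -0.99925669,  0.92571815],
       [ 0.        ,  0.        ,  0.        ,  1.        ]])}
{'time_s': 0.1, 'joints': array([-1.40029008e+00,  1.81472698e-01,  1.60788461e+00, -2.78773342e-05,
        1.35379064e+00, -2.06293612e-01]), 'qvel': array([ 0.00079269,  0.00029808, -0.00315187,  0.00036759,  0.0008077 ,
       -0.00078772]), 'joint_torque': array([ 3.06254299e-05, -4.45877230e+01, -3.52241135e+01, -3.49676056e-04,
        4.09759203e-03, -1.38368745e-05]), 'ee_pos': array([ 0.21151804, -0.53428123,  0.30308211]), 'eef_rot': array([-3.14006477e+00, -2.91938195e-04,  3.76805656e-01]), 'wrist_force': array([-0.01889422,  0.55265108,  0.07363504]), 'torque': array([-0.01625798, -0.04590737,  0.01398866]), 'width': 0.9967246801117368}
```

View pics/side0.png

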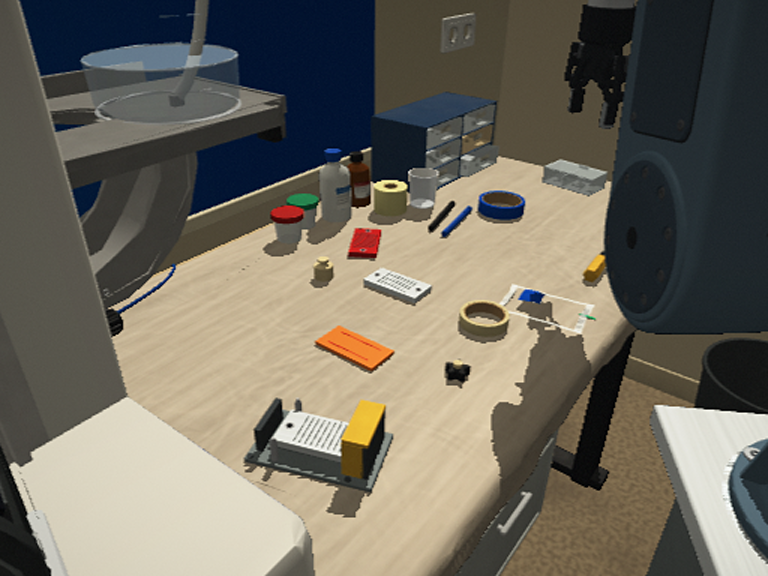

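View pics/top0.png

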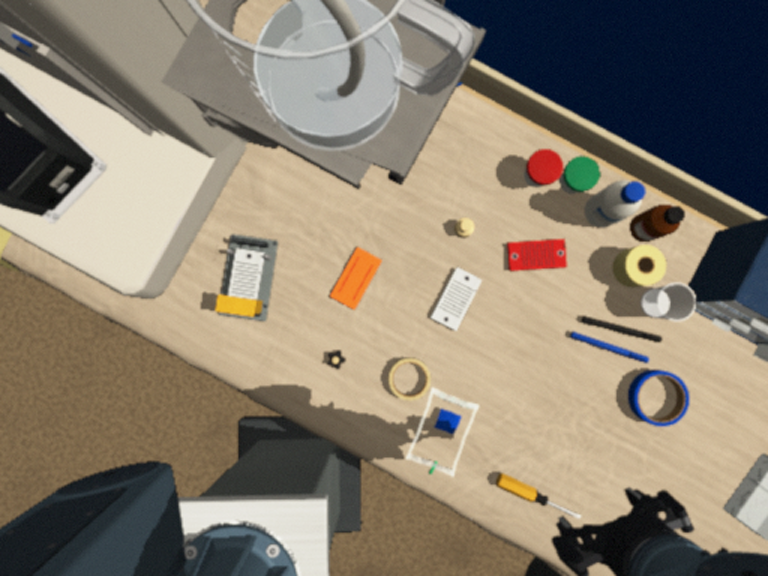

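Side view: nest at (320,450) with hood at (365,440), separator at (355,347), loose plate at (397,285), and the red look-alike at (365,242). Top view, in the 768-px picture:
- Separator: orange sheet (356,278). The orange screwdriver (518,488) is ruled out by its shape.
- Loose jaw plate candidates: grey perforated (456,298), red (537,255, to be left alone), and the plate in the nest (247,275, stays there). I choose (456,298).

Now I measure and make a close crop.

```bash
cat > meas.py <<'E'
from h import *
def rect(P):
    r=cv2.minAreaRect((P[:,:2]*1000).astype(np.float32)); (c,s,a)=r
    b=cv2.boxPoints(r); e1=b[1]-b[0]; e2=b[2]-b[1]
    e=e1 if np.linalg.norm(e1)>np.linalg.norm(e2) else e2
    return np.array(c)/1000, s, np.arctan2(e[1],e[0])
if __name__=='__main__':
    for n,px in (('top',dict(sep=(237,185),jaw=(304,199),table=(290,170),knob=(223,239),brass=(310,152),tape=(272,252))),('side',dict(sep=(237,232),jaw=(265,190),table=(200,215),knob=(305,248),brass=(215,180),tape=(322,212)))):
        p,d=load(n+'0'); w=world(n,d)
        print(n,'table',np.nanmedian(w[px['table'][1]-5:px['table'][1]+5,px['table'][0]-5:px['table'][0]+5].reshape(-1,3),0).round(4))
        hsv=cv2.cvtColor(p,cv2.COLOR_RGB2HSV)
        for k,zr in (('sep',(.002,.015)),('jaw',(.006,.018))):
            u,v=px[k]
            m=(w[...,2]>zr[0])&(w[...,2]<zr[1])
            if k=='sep': m=(hsv[...,1]>180)&(hsv[...,0]<18)
            l,lab=cv2.connectedComponents(m.astype(np.uint8),connectivity=4)
            q=w[(lab==lab[v,u])]; q=q[~np.isnan(q).any(1)]
            print(k,lab[v,u],len(q),rect(q),np.median(q[:,2]))
        for k in('knob','brass','tape'):
            u,v=px[k]; print(k,w[v,u].round(3))
    p,d=load('top0'); cv2.imwrite('pics/c1.png',cv2.resize(p[140:240,130:340,::-1],None,fx=3.7,fy=3.7,interpolation=cv2.INTER_CUBIC))
    p,d=load('side0'); cv2.imwrite('pics/c2.png',cv2.resize(p[250:340,150:280,::-1],None,fx=6,fy=6,interpolation=cv2.INTER_CUBIC))
E
python3 meas.py
```

```text
top table [ 0.5721 -0.3588 -0.0012]
sep 9 674 (array([ 0.53264093, -0.21683786]), (48.975433349609375, 97.41063690185547), np.float32(-0.5244002)) 0.004964459248354647
jaw 156 700 (array([ 0.49395898, -0.3934617 ]), (50.26283645629883, 99.81867980957031), np.float32(-0.49265712)) 0.009090272321491344
knob [ 0.393 -0.181  0.022]
brass [ 0.61  -0.408  0.037]
tape [ 0.355 -0.307  0.   ]
side table [ 6.210e-01 -2.726e-01 -4.000e-04]
sep 6 769 (array([ 0.53142822, -0.21746951]), (51.34766387939453, 100.31649017333984), np.float32(-0.5365132)) 0.00553420691358808
jaw 56 478 (array([ 0.49277573, -0.39253772]), (54.329742431640625, 101.19363403320312), np.float32(-0.49250957)) 0.009598015997299592
knob [ 0.39  -0.172  0.012]
brass [ 0.612 -0.394  0.021]
tape [ 0.354 -0.321 -0.   ]
```

View pics/c1.png

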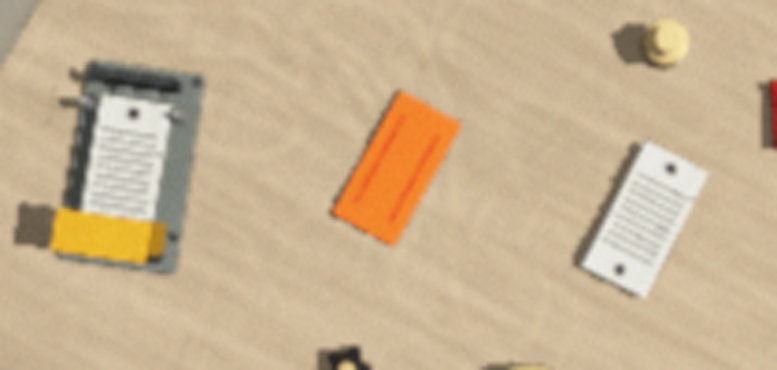

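View pics/c2.png

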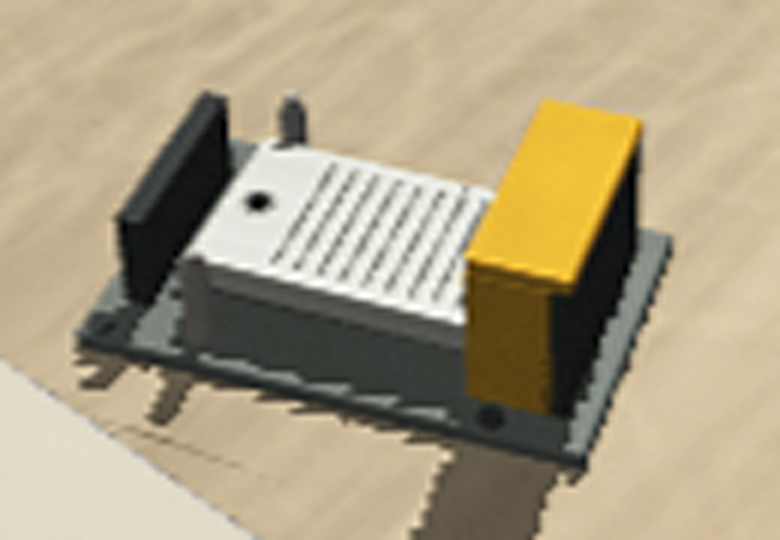

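The crops confirm the choice: orange sheet, loose grey plate, and the nest with the hood on the robot's side and the fence on the far side. Next I measure the nest.

```bash
cat > nest.py <<'E'
from h import *; from meas import rect
import sys
for n in('top','side'):
    p,d=load(n+'0'); w=world(n,d); hsv=cv2.cvtColor(p,cv2.COLOR_RGB2HSV)
    near=(np.hypot(w[...,0]-.53,w[...,1]+.065)<.11)
    def rep(k,m):
        l,lab,st,_=cv2.connectedComponentsWithStats(m.astype(np.uint8),connectivity=4)
        i=1+np.argmax(st[1:,4]); q=w[lab==i]; print(n,k,len(q),rect(q),np.median(q[:,2]).round(4))
    yel=(hsv[...,0]>18)&(hsv[...,0]<28)&(hsv[...,1]>180)&near
    rep('hoodtop',yel&(w[...,2]>.049))
    rep('plate',near&(hsv[...,1]<60)&(hsv[...,2]>120)&(w[...,2]>.018)&(w[...,2]<.032))
    rep('fence',near&(hsv[...,2]<90)&(w[...,2]>.031)&(w[...,2]<.045))
    rep('base',near&(w[...,2]>.003)&(w[...,2]<.065)&(p.sum(2)>0))
E
python3 nest.py
```

```text
top hoodtop 273 (array([ 0.48712897, -0.0230263 ]), (65.03754425048828, 26.28190803527832), np.float32(1.4092909)) 0.0541
top plate 627 (array([ 0.54226154, -0.03469717]), (56.5494384765625, 82.5146713256836), np.float32(-0.20160428)) 0.0231
top fence 52 (array([ 0.59660114, -0.04078176]), (52.18910217285156, 5.744141101837158), np.float32(1.4035535)) 0.035
top base 1708 (array([ 0.54110071, -0.03017484]), (86.80628967285156, 148.74806213378906), np.float32(-0.16241862)) 0.0224
side hoodtop 551 (array([ 0.48629675, -0.0207397 ]), (64.32373046875, 27.70902442932129), np.float32(1.4058572)) 0.0544
side plate 946 (array([ 0.54284143, -0.03284853]), (54.37272262573242, 80.31407928466797), np.float32(-0.23315473)) 0.0236
side fence 125 (array([ 0.59555945, -0.03950446]), (55.800655364990234, 7.858457088470459), np.float32(1.4122063)) 0.0351
side base 3920 (array([ 0.53682141, -0.02886839]), (86.4505615234375, 144.10462951660156), np.float32(-0.1789131)) 0.0231
```

```bash
cat >> h.py <<'E'
from scipy.spatial.transform import Rotation as Ro
def tcp():
    s=status.state(); return np.array(s['ee_pos']),Ro.from_euler('xyz',s['eef_rot'])
def st():
    s=status.state(); print('t',round(s['time_s'],2),'pos',np.round(s['ee_pos'],4),'rot',np.round(s['eef_rot'],4),'F',np.round(s['wrist_force'],2),'M',np.round(s['torque'],2),'w',round(s['width']*85.4,1))
def rows(target,rot,n,start=None,grip=0):
    p,R=start or tcp(); rel=(R.inv()*rot).as_rotvec(); out=[]
    pc,Rc=np.array(p),R
    for i in range(n):
        f=(i+1)/n; pn=p+(np.array(target)-p)*f; Rn=R*Ro.from_rotvec(rel*f)
        sh=np.round(Rc.inv().apply(pn-pc)*100,2); tu=np.round((Rc.inv()*Rn).as_rotvec(),4)
        out.append([*map(float,sh),*map(float,tu),grip])
        pc=pc+Rc.apply(sh/100); Rc=Rc*Ro.from_rotvec(tu)
    for i in range(0,n,8): print(out[i:i+8])
    return pc,Rc
def down(yaw,tilt=0):  # tilt>0: tool-y rotation
    return Ro.from_euler('xyz',[np.pi,0,yaw])*Ro.from_rotvec([0,tilt,0])
E
python3 - <<'E'
from h import *
st(); rows([.532,-.217,.16],down(-.53),16,grip=6.2)
E
```

```text
t 0.1 pos [ 0.2115 -0.5343  0.3031] rot [-3.1401e+00 -3.0000e-04  3.7680e-01] F [-0.02  0.55  0.07] M [-0.02 -0.05  0.01] w 85.1
[[2.59, -1.11, 0.9, -0.0001, 0.0, 0.0567, 6.2], [2.53, -1.25, 0.89, -0.0001, 0.0001, 0.0567, 6.2], [2.45, -1.39, 0.9, -0.0001, -0.0, 0.0566, 6.2], [2.36, -1.53, 0.9, -0.0001, 0.0, 0.0567, 6.2], [2.28, -1.66, 0.89, -0.0001, 0.0, 0.0567, 6.2], [2.18, -1.78, 0.9, -0.0001, 0.0001, 0.0567, 6.2], [2.08, -1.91, 0.9, -0.0001, -0.0, 0.0566, 6.2], [1.96, -2.02, 0.89, -0.0001, 0.0, 0.0567, 6.2]]
[[1.84, -2.13, 0.9, -0.0001, 0.0, 0.0567, 6.2], [1.73, -2.23, 0.89, -0.0001, 0.0001, 0.0567, 6.2], [1.59, -2.33, 0.9, -0.0001, -0.0, 0.0566, 6.2], [1.46, -2.41, 0.89, -0.0001, 0.0, 0.0567, 6.2], [1.32, -2.49, 0.9, -0.0001, 0.0, 0.0567, 6.2], [1.17, -2.56, 0.89, -0.0001, 0.0001, 0.0567, 6.2], [1.03, -2.62, 0.9, -0.0001, -0.0, 0.0566, 6.2], [0.88, -2.68, 0.89, -0.0001, 0.0, 0.0567, 6.2]]
```

Emit:
play_rows(series=[[2.6,-1.1,0.9,0,0,0.0567,6.2],[2.5,-1.25,0.9,0,0,0.0567,6.2],[2.45,-1.4,0.9,0,0,0.0567,6.2],[2.4,-1.5,0.9,0,0,0.0567,6.2],[2.3,-1.7,0.9,0,0,0.0567,6.2],[2.2,-1.8,0.9,0,0,0.0567,6.2],[2.1,-1.9,0.9,0,0,0.0567,6.2],[2.0,-2.0,0.9,0,0,0.0567,6.2]])

```text
time_s: 0.9
ee_pos: [0.3736, -0.3749, 0.2312]
eef_rot: [-3.141, 0.0, -0.079]
wrist_force: [1.3, -0.4, 0.1]
width: 0.726
```

Emit:
play_rows(series=[[1.8,-2.1,0.9,0,0,0.0567,6.2],[1.7,-2.2,0.9,0,0,0.0567,6.2],[1.6,-2.3,0.9,0,0,0.0567,6.2],[1.5,-2.4,0.9,0,0,0.0567,6.2],[1.3,-2.5,0.9,0,0,0.0567,6.2],[1.2,-2.6,0.9,0,0,0.0567,6.2],[1.0,-2.6,0.9,0,0,0.0567,6.2],[0.9,-2.7,0.9,0,0,0.0567,6.2]])

```text
time_s: 1.7
ee_pos: [0.5336, -0.217, 0.1591]
eef_rot: [3.142, 0.001, -0.533]
wrist_force: [0.2, -0.4, 0.2]
width: 0.729
```

Emit:
play_rows(series=[[0,0,0,0,0,0,6.2],[0,0,0,0,0,0,6.2]])

```text
time_s: 1.9
ee_pos: [0.5329, -0.2175, 0.1592]
eef_rot: [3.141, 0.002, -0.528]
wrist_force: [-0.5, -0.8, 0.5]
width: 0.727
```

```bash
python3 - <<'E'
from h import *
st(); rows([.532,-.217,.1],down(-.53),4,grip=6.2); grab('top','top1');grab('side','side1')
E
```

```text
t 1.9 pos [ 0.5329 -0.2175  0.1592] rot [ 3.1414e+00  1.6000e-03 -5.2810e-01] F [-0.46 -0.84  0.49] M [ 0.04 -0.04 -0.  ] w 62.1
[[-0.02, 0.0, 1.48, 0.0001, 0.0004, 0.0005, 6.2], [-0.03, 0.0, 1.48, 0.0, 0.0004, 0.0005, 6.2], [-0.02, 0.0, 1.48, 0.0001, 0.0004, 0.0004, 6.2], [-0.03, 0.0, 1.48, 0.0, 0.0004, 0.0005, 6.2]]
```

View pics/side1.png

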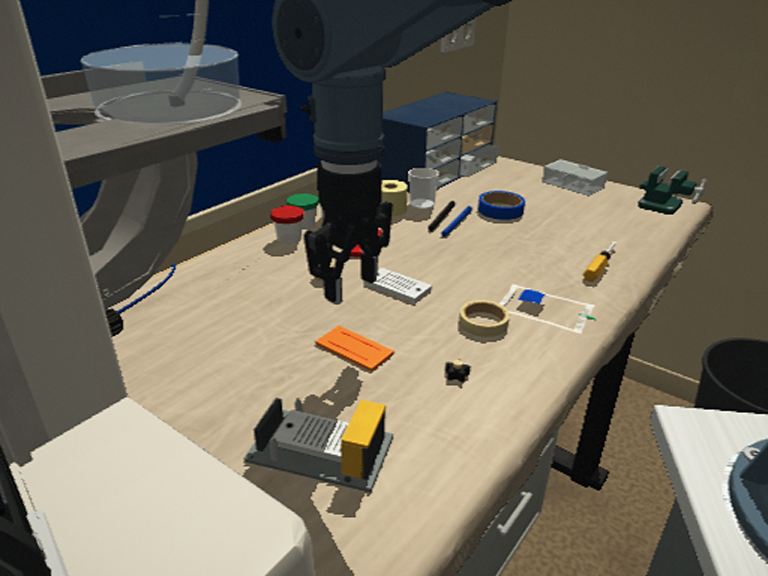

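View pics/top1.png

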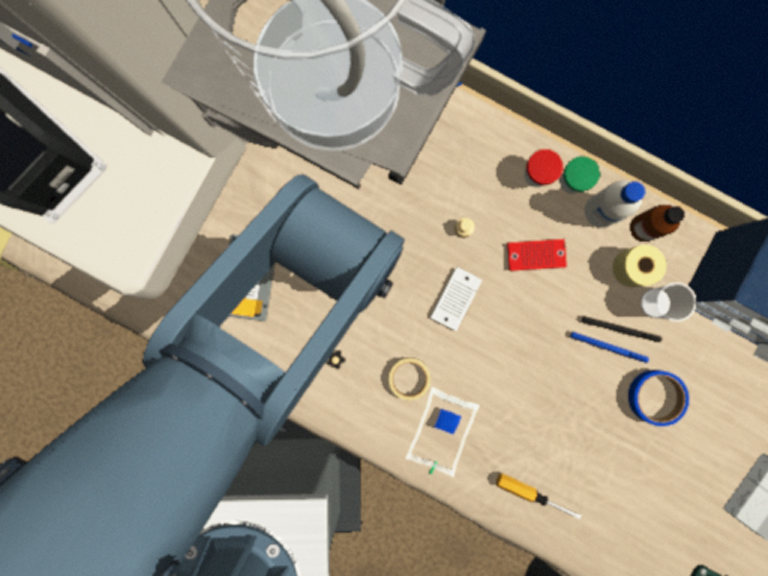

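The side view shows the open fingertips (335,298) and (375,280) above the sheet (355,347). The arm hides it in the top view. Now I descend.

Emit:
play_rows(series=[[-0.05,0,2.0,0,0,0,6.2],[-0.05,0,2.0,0,0,0,6.2],[0,0,2.0,0,0,0,6.2],[0,0,1.2,0,0,0,6.0],[0,0,0.4,0,0,0,6.0],[0,0,0,0,0,0,6.0]])

```text
time_s: 2.6
ee_pos: [0.532, -0.218, 0.0838]
eef_rot: [3.142, 0.0, -0.531]
wrist_force: [0.8, -0.7, -0.5]
width: 0.701
```

```bash
python3 - <<'E'
from h import *
st(); p,d=grab('side','side2'); cv2.imwrite('pics/c3.png',cv2.resize(p[170:270,180:290,::-1],None,fx=6,fy=6,interpolation=cv2.INTER_CUBIC))
E
```

```text
t 2.6 pos [ 0.532  -0.218   0.0838] rot [ 3.1416e+00  5.0000e-04 -5.3100e-01] F [ 0.76 -0.7  -0.47] M [ 0.   -0.04 -0.  ] w 59.8
```

View pics/c3.png

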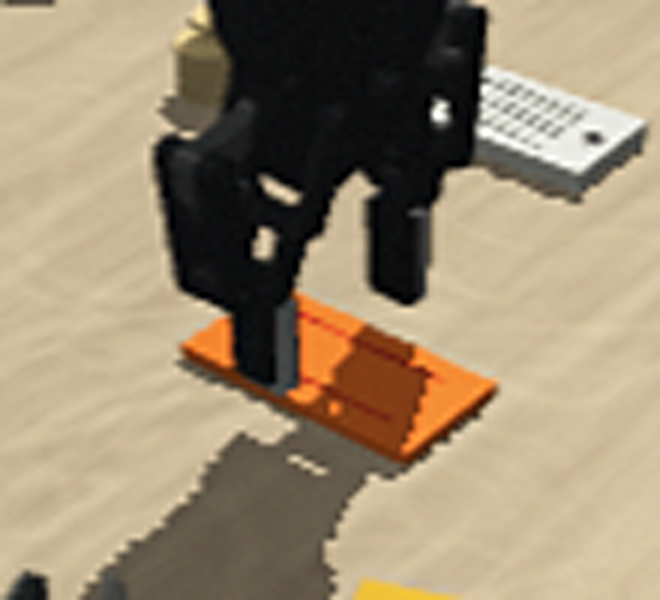

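Fingers straddle the sheet: near tip at crop (265,380) beside the long edge, far tip at (400,295) beyond the other one, both still above the table. I go down in small steps, watching the force.

Emit:
play_rows(series=[[0,0,0.3,0,0,0,6.0],[0,0,0.3,0,0,0,6.0],[0,0,0,0,0,0,6.0]])

```text
time_s: 2.95
ee_pos: [0.5323, -0.2175, 0.0779]
eef_rot: [-3.142, 0.0, -0.53]
wrist_force: [-0.6, 0.5, 0.1]
width: 0.705
```

Emit:
play_rows(series=[[0,0,0.2,0,0,0,6.0],[0,0,0,0,0,0,6.0]])

```text
time_s: 3.15
ee_pos: [0.5322, -0.2175, 0.0757]
eef_rot: [-3.142, 0.0, -0.53]
wrist_force: [-0.0, 0.5, -0.1]
width: 0.702
```

Emit:
play_rows(series=[[0,0,0.1,0,0,0,6.0],[0,0,0,0,0,0,6.0]])

```text
time_s: 3.35
ee_pos: [0.5322, -0.2176, 0.0748]
eef_rot: [-3.142, 0.0, -0.53]
wrist_force: [0.3, -0.7, 0.1]
width: 0.704
```

Emit:
play_rows(series=[[0,0,0.1,0,0,0,6.0],[0,0,0.05,0,0,0,6.0]])

```text
time_s: 3.55
ee_pos: [0.5323, -0.2176, 0.0733]
eef_rot: [3.142, 0.0, -0.53]
wrist_force: [-0.4, 0.5, -0.4]
width: 0.701
```

Emit:
play_rows(series=[[0,0,0.1,0,0,0,6.0],[0,0,0.05,0,0,0,6.0]])

```text
time_s: 3.75
ee_pos: [0.5322, -0.2176, 0.0718]
eef_rot: [-3.142, 0.0, -0.53]
wrist_force: [0.2, -0.3, 0.0]
width: 0.706
```

Emit:
play_rows(series=[[0,0,0.1,0,0,0,6.0],[0,0,0.05,0,0,0,6.0]])

```text
time_s: 3.95
ee_pos: [0.5322, -0.2176, 0.0703]
eef_rot: [-3.142, 0.0, -0.53]
wrist_force: [-0.0, -0.1, -0.0]
width: 0.698
```

```bash
python3 - <<'E'
from h import *
st(); p,d=grab('side','side3'); cv2.imwrite('pics/c4.png',cv2.resize(p[170:270,180:290,::-1],None,fx=6,fy=6,interpolation=cv2.INTER_CUBIC))
E
```

```text
t 3.95 pos [ 0.5322 -0.2176  0.0703] rot [-3.1416e+00  1.0000e-04 -5.3040e-01] F [-0.02 -0.14 -0.01] M [ 0.01 -0.01  0.01] w 59.6
```

View pics/c4.png

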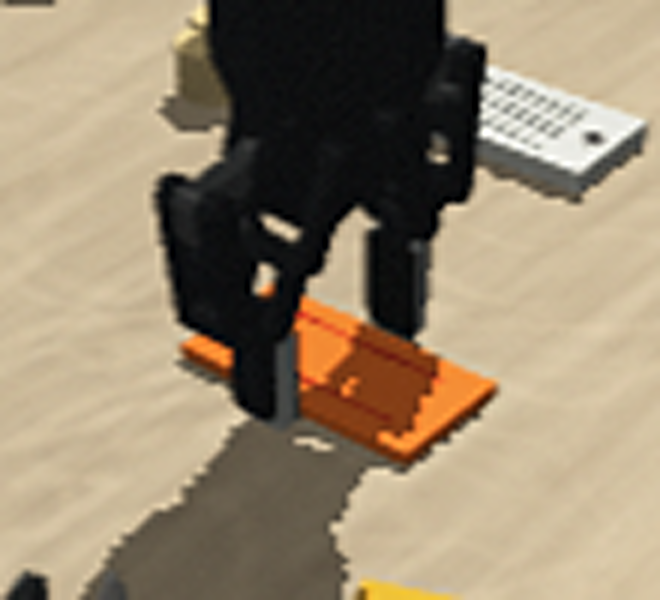

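The near tip (265,420) is beside the sheet edge and a few mm above the table, since its shadow is still separate. Going down further.

Emit:
play_rows(series=[[0,0,0.1,0,0,0,6.0],[0,0,0.05,0,0,0,6.0]])

```text
time_s: 4.2
ee_pos: [0.5322, -0.2176, 0.0688]
eef_rot: [3.142, 0.0, -0.53]
wrist_force: [-1.1, -0.2, -0.2]
width: 0.703
```

Emit:
play_rows(series=[[0,0,0.1,0,0,0,6.0],[0,0,0.05,0,0,0,6.0]])

```text
time_s: 4.4
ee_pos: [0.5323, -0.2176, 0.0676]
eef_rot: [3.142, 0.0, -0.53]
wrist_force: [-2.2, 0.9, 6.2]
width: 0.703
```

Emit:
play_rows(series=[[0,0,0.1,0,0,0,6.0],[0,0,0,0,0,0,6.0]])

```text
time_s: 4.6
ee_pos: [0.5323, -0.2176, 0.0675]
eef_rot: [3.141, 0.0, -0.53]
wrist_force: [-4.3, 2.8, 12.0]
width: 0.706
```

Emit:
play_rows(force=30, series=[[0,0,-0.4,0,0,0,6.0],[0,0,0,0,0,0,5.0],[0,0,0,0,0,0,4.7],[0,0,0,0,0,0,4.5],[0,0,0,0,0,0,4.5],[0,0,0,0,0,0,4.5]])

```text
time_s: 5.2
ee_pos: [0.5327, -0.2178, 0.0711]
eef_rot: [3.142, -0.001, -0.53]
wrist_force: [-2.2, 0.7, 6.5]
width: 0.576
```

```bash
python3 - <<'E'
from h import *
st(); p,d=grab('side','side4'); cv2.imwrite('pics/c5.png',cv2.resize(p[170:270,180:290,::-1],None,fx=6,fy=6,interpolation=cv2.INTER_CUBIC))
E
```

```text
t 5.2 pos [ 0.5327 -0.2178  0.0711] rot [ 3.1415e+00 -9.0000e-04 -5.3030e-01] F [-2.2   0.72  6.46] M [0.14 0.19 0.01] w 49.2
```

View pics/c5.png

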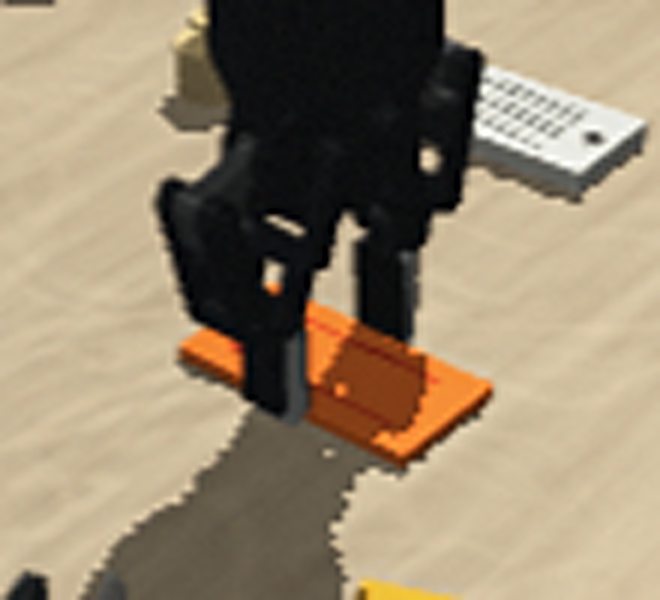

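The sheet is gripped at 49 mm with the tips at table level. Lifting.

Emit:
play_rows(series=[[0,0,-0.5,0,0,0,4.5],[0,0,-1.5,0,0,0,4.5],[0,0,-2.5,0,0,0,4.5],[0,0,-2.5,0,0,0,4.5],[0,0,-2.5,0,0,0,4.5],[0,0,0,0,0,0,4.5]])

```text
time_s: 5.85
ee_pos: [0.5344, -0.2189, 0.1703]
eef_rot: [3.141, -0.008, -0.53]
wrist_force: [0.7, -1.1, -0.1]
width: 0.571
```

```bash
cat >> h.py <<'E'
NO=np.array([.541,-.031,.014]); NY=-.165
def nest_tcp(x,y,z,th,L=.071,dyaw=0):
    """TCP pose so that the piece's bottom centre is at nest (x,y,z) m, hood end dipped by th"""
    Rn=Ro.from_euler('z',NY); R=down(NY+dyaw,th)
    b=NO+Rn.apply([x,y,z]); return b-R.apply([0,0,L]),R
E
python3 - <<'E'
from h import *
st()
p,R=nest_tcp(.016,0,.08,.09); print(p)
rows(p,R,8,grip=4.5)
E
```

```text
t 5.85 pos [ 0.5344 -0.2189  0.1703] rot [ 3.1411 -0.0079 -0.5303] F [ 0.7  -1.09 -0.13] M [-0.02 -0.06  0.01] w 48.8
[ 0.55048799 -0.03257988  0.16471264]
[[-1.01, -2.11, 0.06, 0.0023, 0.0102, -0.0456, 4.5], [-0.9, -2.16, 0.06, 0.0023, 0.0101, -0.0456, 4.5], [-0.81, -2.19, 0.05, 0.0023, 0.0102, -0.0456, 4.5], [-0.71, -2.23, 0.05, 0.0023, 0.0101, -0.0456, 4.5], [-0.61, -2.26, 0.05, 0.0023, 0.0102, -0.0457, 4.5], [-0.51, -2.28, 0.04, 0.0023, 0.0101, -0.0456, 4.5], [-0.4, -2.3, 0.05, 0.0023, 0.0102, -0.0456, 4.5], [-0.29, -2.32, 0.05, 0.0023, 0.0101, -0.0456, 4.5]]
```

```bash
python3 - <<'E'
from h import *
p,d=load('top0'); w=world('top',d)
for (u,v) in [(240,150),(220,145),(200,180),(180,250),(150,285),(160,220),(120,200),(350,180)]:
    print((u,v),w[int(v/1.5),int(u/1.5)].round(3))
dn=np.hypot(w[...,0]-.54,w[...,1]+.03); m=(w[...,2]>.06)&(dn<.2); q=w[m]; print(len(q)); 
i=np.argsort(dn[m])[:5]; print(q[i].round(3))
E
```

```text
(240, 150) [ 0.758 -0.022  0.017]
(220, 145) [ 0.744 -0.009  0.091]
(200, 180) [0.69  0.026 0.081]
(180, 250) [0.585 0.078 0.03 ]
(150, 285) [0.523 0.116 0.058]
(160, 220) [0.627 0.089 0.086]
(120, 200) [0.659 0.151 0.087]
(350, 180) [ 0.623 -0.232  0.316]
8117
[[0.604 0.069 0.06 ]
 [0.599 0.072 0.076]
 [0.601 0.07  0.074]
 [0.605 0.068 0.067]
 [0.607 0.067 0.07 ]]
```

Emit:
play_rows(series=[[-1.0,-2.1,0,0.002,0.01,-0.0456,4.5],[-0.9,-2.15,0,0.002,0.01,-0.0456,4.5],[-0.8,-2.2,0,0.002,0.01,-0.0456,4.5],[-0.7,-2.2,0,0.002,0.01,-0.0456,4.5],[-0.6,-2.25,0,0.002,0.01,-0.0456,4.5],[-0.5,-2.3,0,0.002,0.01,-0.0456,4.5],[-0.4,-2.3,0,0.002,0.01,-0.0456,4.5],[-0.3,-2.3,0,0.002,0.01,-0.0456,4.5]])

```text
time_s: 6.65
ee_pos: [0.548, -0.0308, 0.1641]
eef_rot: [-3.14, -0.081, -0.164]
wrist_force: [-0.4, -0.6, -0.4]
width: 0.573
```

Emit:
play_rows(series=[[0,0,0,0,0,0,4.5],[0,0,0,0,0,0,4.5]])

```text
time_s: 6.85
ee_pos: [0.5481, -0.0316, 0.1643]
eef_rot: [-3.141, -0.08, -0.165]
wrist_force: [0.4, -0.7, -0.1]
width: 0.573
```

```bash
python3 - <<'E'
from h import *
st()
for z in (.08,.04):
  p,R=nest_tcp(.016,0,z,.09); print(p)
  rows(p,R,4,grip=4.5)
grab('side','side5')
E
```

```text
t 6.85 pos [ 0.5481 -0.0316  0.1643] rot [-3.1407 -0.0805 -0.1649] F [ 0.42 -0.69 -0.09] M [-0.01 -0.    0.01] w 49.0
[ 0.55048799 -0.03257988  0.16471264]
[[0.06, 0.01, -0.01, -0.0002, 0.0024, 0.0, 4.5], [0.07, 0.02, -0.0, -0.0003, 0.0024, 0.0001, 4.5], [0.06, 0.01, -0.01, -0.0002, 0.0023, -0.0, 4.5], [0.06, 0.01, -0.0, -0.0002, 0.0024, 0.0, 4.5]]
[ 0.55048799 -0.03257988  0.12471264]
[[-0.02, 0.01, 0.99, -0.0002, 0.0024, 0.0, 4.5], [-0.02, 0.02, 0.99, -0.0003, 0.0024, 0.0001, 4.5], [-0.02, 0.01, 0.99, -0.0002, 0.0023, -0.0, 4.5], [-0.02, 0.02, 0.99, -0.0002, 0.0024, 0.0, 4.5]]
```

View pics/side5.png

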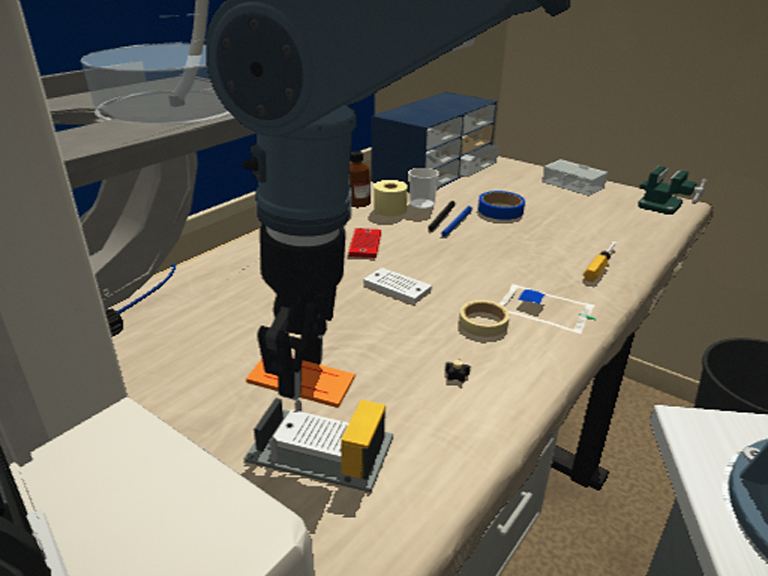

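The sheet (300,380) is held above the nest, hood end lower. I now measure its pose relative to the nest with the same camera.

```bash
cat > held.py <<'E'
from h import *
import sys
def nestcam(n):  # nest origin as seen by that camera (fence/hood mean)
    u=np.array([np.cos(NY),np.sin(NY)])
    f={'side':((.5956,-.0395),(.4863,-.0207)),'top':((.5966,-.0408),(.4871,-.0230))}[n]
    return (np.array(f[0])-.05525*u+np.array(f[1])+.0542*u)/2
def held(tag,n='side',mask='orange',cols=None):
    p,d=load(tag); w=world(n,d); hsv=cv2.cvtColor(p,cv2.COLOR_RGB2HSV)
    if mask=='orange': m=(hsv[...,1]>170)&(hsv[...,0]<17)&(hsv[...,0]>4)
    m&=np.hypot(w[...,0]-.54,w[...,1]+.03)<.1
    l,lab,s,_=cv2.connectedComponentsWithStats(m.astype(np.uint8)); 
    q=np.concatenate([w[lab==i] for i in range(1,l) if s[i,4]>15])
    R=Ro.from_euler('z',NY).as_matrix(); o=np.append(nestcam(n),.0136)
    return (q-o)@R   # nest coords
if __name__=='__main__':
    q=held(sys.argv[1]); print(len(q))
    A=np.c_[q[:,0],q[:,1],np.ones(len(q))]; 
    for _ in range(3):
        c=np.linalg.lstsq(A,q[:,2],rcond=None)[0]; r=q[:,2]-A@c; k=r>-.0025; A,q=A[k],q[k]
    print('plane dz/dx,dz/dy,z0',c.round(4),'n',len(q))
    r=cv2.minAreaRect((q[:,:2]*1000).astype(np.float32)); print(r, q[:,:2].min(0).round(4),q[:,:2].max(0).round(4))
E
python3 held.py side5
python3 - <<'E'
from h import *
p,R=tcp(); c=p+R.apply([0,0,.071]); print('pred bottom centre nest', Ro.from_euler('z',NY).inv().apply(c-NO).round(4))
E
```

```text
978
plane dz/dx,dz/dy,z0 [0.0669 0.4469 0.0886] n 318
((2.655973434448242, 1.5077667236328125), (91.13121795654297, 81.03914642333984), 32.49763870239258) [-0.0369 -0.0261] [0.0613 0.0596]
pred bottom centre nest [0.0131 0.     0.0796]
```

```bash
sed -i "s/    return (q-o)@R .*/    q=(q-o)@R; return q[q[:,2]>ZMIN]/; s/^import sys/import sys; ZMIN=float(sys.argv[2]) if len(sys.argv)>2 else 0/" held.py; python3 held.py side5 0.065
python3 - <<'E'
from held import *
import held; held.ZMIN=.06
q=held.held('side5'); print(np.percentile(q,[0,1,5,50,95,99,100],axis=0).round(4))
E
```

```text
978
plane dz/dx,dz/dy,z0 [0.0669 0.4469 0.0886] n 318
((2.655973434448242, 1.5077667236328125), (91.13121795654297, 81.03914642333984), 32.49763870239258) [-0.0369 -0.0261] [0.0613 0.0596]
[[-0.037  -0.0261  0.0771]
 [-0.0366 -0.024   0.0784]
 [-0.035  -0.0213  0.0803]
 [-0.0066  0.0072  0.0836]
 [ 0.0561  0.0249  0.0891]
 [ 0.0602  0.0549  0.1301]
 [ 0.0613  0.0596  0.1488]]
```

```bash
python3 - <<'E'
from held import *
import held; held.ZMIN=.06
q=held.held('side5'); q=q[q[:,2]<.095]
A=np.c_[q[:,0],q[:,1],np.ones(len(q))]
for _ in range(4):
    c=np.linalg.lstsq(A,q[:,2],rcond=None)[0]; r=q[:,2]-A@c; k=abs(r)<.0015; A,q=A[k],q[k]
print(c.round(4),len(q)); print(cv2.minAreaRect((q[:,:2]*1000).astype(np.float32)))
E
```

```text
[ 0.0816 -0.0079  0.0841] 819
((12.164436340332031, 0.016817092895507812), (50.920494079589844, 98.31452178955078), 89.3149185180664)
```

Measured against the prediction: x 12.2 vs 13.1 mm, y 0.0, tilt 0.082 vs 0.080, yaw within 0.7°. It's consistent, so I lower.

```bash
python3 - <<'E'
from h import *
st()
p,R=nest_tcp(.016,0,.022,.09); print(p)
rows(p,R,6,grip=4.5)
E
```

```text
t 6.9 pos [ 0.5483 -0.0322  0.1644] rot [-3.1407 -0.0808 -0.1659] F [-0.69 -0.81 -0.12] M [-0.   -0.01 -0.04] w 48.8
[ 0.55048799 -0.03257988  0.10671264]
[[-0.04, 0.0, 0.96, -0.0001, 0.0015, -0.0001, 4.5], [-0.04, 0.0, 0.96, -0.0002, 0.0016, -0.0002, 4.5], [-0.05, 0.0, 0.96, -0.0001, 0.0015, -0.0001, 4.5], [-0.04, 0.0, 0.96, -0.0002, 0.0016, -0.0002, 4.5], [-0.05, 0.0, 0.96, -0.0001, 0.0015, -0.0001, 4.5], [-0.04, 0.0, 0.97, -0.0001, 0.0015, -0.0002, 4.5]]
```

Emit:
play_rows(series=[[-0.04,0,0.96,0,0.0015,0,4.5],[-0.04,0,0.96,0,0.0015,0,4.5],[-0.05,0,0.96,0,0.0015,0,4.5],[-0.04,0,0.96,0,0.0015,0,4.5],[-0.05,0,0.96,0,0.0015,0,4.5],[-0.04,0,0.96,0,0.0015,0,4.5],[0,0,0,0,0,0,4.5],[0,0,0,0,0,0,4.5]])

```text
time_s: 7.7
ee_pos: [0.5506, -0.0321, 0.1066]
eef_rot: [-3.14, -0.089, -0.165]
wrist_force: [-0.4, 0.3, -1.3]
width: 0.564
```

```bash
python3 - <<'E'
from h import *
st()
p,R=nest_tcp(.0,0,.022,.09); print(p)
rows(p,R,4,grip=4.5)
p,d=grab('side','side6'); cv2.imwrite('pics/c6.png',cv2.resize(p[220:340,140:280,::-1],None,fx=5,fy=5,interpolation=cv2.INTER_CUBIC))
E
```

```text
t 7.7 pos [ 0.5506 -0.0321  0.1066] rot [-3.1403 -0.0895 -0.1654] F [-0.37  0.28 -1.31] M [-0.03  0.06 -0.02] w 48.2
[ 0.53470529 -0.02995184  0.10671264]
[[-0.4, 0.01, -0.04, -0.0003, 0.0001, -0.0001, 4.5], [-0.4, 0.01, -0.04, -0.0003, 0.0002, -0.0001, 4.5], [-0.39, 0.02, -0.04, -0.0003, 0.0001, -0.0001, 4.5], [-0.4, 0.01, -0.04, -0.0004, 0.0001, -0.0001, 4.5]]
```

View pics/c6.png

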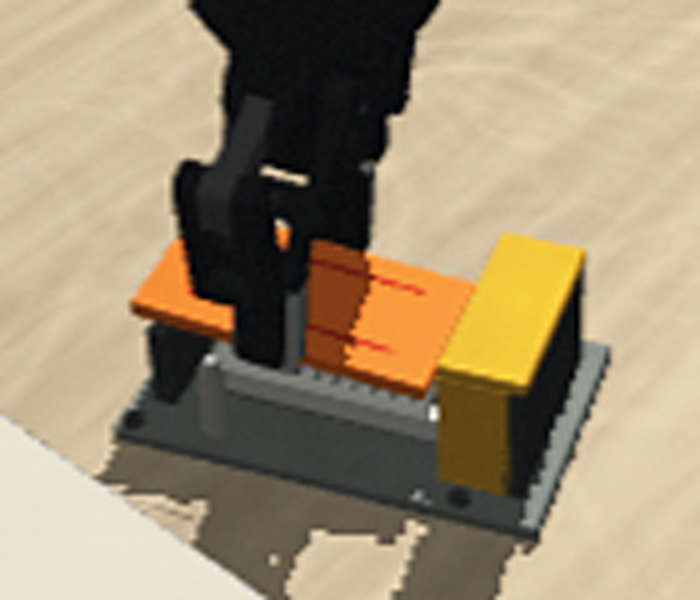

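The sheet (300,310) sits above the fence, its hood end (430,380) just before the lip. I slide toward the hood.

Emit:
play_rows(series=[[-0.4,0,-0.04,0,0,0,4.5],[-0.4,0,-0.04,0,0,0,4.5],[-0.4,0,-0.04,0,0,0,4.5],[-0.2,0,-0.02,0,0,0,4.5],[0,0,0,0,0,0,4.5]])

```text
time_s: 8.25
ee_pos: [0.5364, -0.0297, 0.1071]
eef_rot: [-3.14, -0.09, -0.165]
wrist_force: [-0.2, 0.1, -0.1]
width: 0.567
```

Emit:
play_rows(series=[[-0.1,0,-0.01,0,0,0,4.5],[-0.1,0,-0.01,0,0,0,4.5],[0,0,0,0,0,0,4.5]])

```text
time_s: 8.55
ee_pos: [0.5347, -0.0295, 0.107]
eef_rot: [-3.14, -0.09, -0.166]
wrist_force: [-0.3, 0.2, 0.6]
width: 0.572
```

Emit:
play_rows(series=[[-0.1,0,-0.01,0,0,0,4.5],[0,0,0,0,0,0,4.5]])

```text
time_s: 8.75
ee_pos: [0.534, -0.0294, 0.1072]
eef_rot: [-3.14, -0.091, -0.166]
wrist_force: [0.6, 0.1, -1.4]
width: 0.573
```

Emit:
play_rows(series=[[-0.1,0,-0.01,0,0,0,4.5],[0,0,0,0,0,0,4.5]])

```text
time_s: 8.95
ee_pos: [0.5338, -0.0294, 0.1076]
eef_rot: [-3.14, -0.093, -0.166]
wrist_force: [4.6, 0.4, -1.8]
width: 0.571
```

Contact with the stop (4.6 N) at about −1 to −2 mm centre. I ease off, then level and lower.

```bash
python3 - <<'E'
from h import *
st()
p,R=tcp(); c=p+R.apply([0,0,.071]); b=Ro.from_euler('z',NY).inv().apply(c-NO); print('b',b.round(4))
p1,R1=nest_tcp(b[0]+.0006,b[1],.013,0.0); print(p1); rows(p1,R1,6,grip=4.5)
E
```

```text
t 8.95 pos [ 0.5338 -0.0294  0.1076] rot [-3.1405 -0.0927 -0.1656] F [ 4.58  0.42 -1.84] M [ 0.02 -0.73 -0.02] w 48.7
b [-0.0008  0.0004  0.0229]
[ 0.54087341 -0.03053193  0.098     ]
[[0.1, -0.0, 0.17, -0.0002, -0.0155, -0.0001, 4.5], [0.11, -0.0, 0.17, -0.0002, -0.0154, -0.0001, 4.5], [0.11, -0.0, 0.17, -0.0002, -0.0155, -0.0001, 4.5], [0.11, -0.0, 0.16, -0.0001, -0.0154, -0.0001, 4.5], [0.12, -0.01, 0.17, -0.0002, -0.0155, -0.0001, 4.5], [0.11, 0.0, 0.16, -0.0002, -0.0154, -0.0001, 4.5]]
```

Emit:
play_rows(series=[[0.16,0,0.17,0,-0.0155,0,4.5],[0.11,0,0.17,0,-0.0155,0,4.5],[0.11,0,0.17,0,-0.0155,0,4.5],[0.11,0,0.17,0,-0.0155,0,4.5],[0.12,0,0.17,0,-0.0155,0,4.5],[0.11,0,0.16,0,-0.0155,0,4.5],[0,0,0,0,0,0,4.5]])

```text
time_s: 9.65
ee_pos: [0.5404, -0.0305, 0.0969]
eef_rot: [-3.14, 0.004, -0.165]
wrist_force: [2.5, -1.1, -0.0]
width: 0.57
```

```bash
python3 - <<'E'
from h import *
st()
p,R=tcp(); c=p+R.apply([0,0,.071]); b=Ro.from_euler('z',NY).inv().apply(c-NO); print('b',b.round(4))
p,d=grab('side','side7'); cv2.imwrite('pics/c7.png',cv2.resize(p[220:340,140:280,::-1],None,fx=5,fy=5,interpolation=cv2.INTER_CUBIC))
E
```

```text
t 9.65 pos [ 0.5404 -0.0305  0.0969] rot [-3.1404  0.0044 -0.1653] F [ 2.54 -1.05 -0.05] M [-0.1  -0.34 -0.02] w 48.6
b [-0.001   0.0005  0.0119]
```

View pics/c7.png

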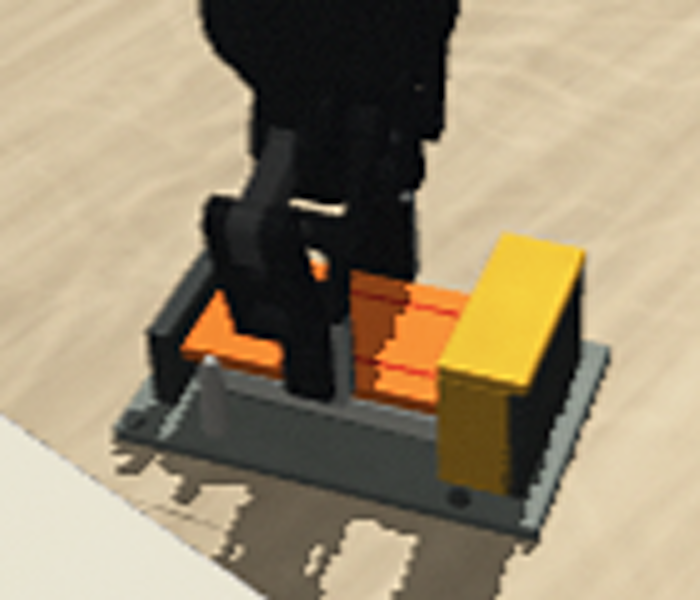

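The sheet is inside the fence and between the posts, under the hood and nearly level. Lowering until it touches.

Emit:
play_rows(series=[[0.02,0,0.1,0,0.004,0,4.5],[0,0,0,0,0,0,4.5]])

```text
time_s: 9.9
ee_pos: [0.5401, -0.0303, 0.096]
eef_rot: [-3.14, -0.0, -0.165]
wrist_force: [1.2, -0.7, 0.4]
width: 0.568
```

Emit:
play_rows(series=[[0,0,0.05,0,0,0,4.5],[0,0,0,0,0,0,4.5]])

```text
time_s: 10.1
ee_pos: [0.5401, -0.0303, 0.0957]
eef_rot: [-3.14, -0.0, -0.165]
wrist_force: [-0.0, 0.8, -0.3]
width: 0.569
```

Emit:
play_rows(series=[[0,0,0.05,0,0,0,4.5],[0,0,0,0,0,0,4.5]])

```text
time_s: 10.3
ee_pos: [0.5403, -0.0304, 0.0952]
eef_rot: [-3.14, -0.0, -0.165]
wrist_force: [0.1, -0.4, -0.0]
width: 0.567
```

Emit:
play_rows(series=[[0,0,0.05,0,0,0,4.5],[0,0,0,0,0,0,4.5]])

```text
time_s: 10.5
ee_pos: [0.5405, -0.0304, 0.0951]
eef_rot: [-3.14, -0.001, -0.165]
wrist_force: [-3.4, 0.5, 4.9]
width: 0.574
```

Emit:
play_rows(series=[[0,0,0.05,0,0,0,4.5],[0,0,0,0,0,0,4.5]])

```text
time_s: 10.7
ee_pos: [0.5405, -0.0304, 0.0951]
eef_rot: [-3.14, -0.0, -0.165]
wrist_force: [-5.4, 0.5, 9.7]
width: 0.576
```

Emit:
play_rows(series=[[0,0,0.05,0,0,0,4.5],[0,0,0,0,0,0,4.5]])

```text
time_s: 10.9
ee_pos: [0.5405, -0.0304, 0.0951]
eef_rot: [-3.141, -0.0, -0.165]
wrist_force: [-7.3, 1.8, 13.8]
width: 0.565
```

It's down at TCP z 0.0951. I unload, then nudge −x against the stop.

Emit:
play_rows(series=[[0,0,-0.12,0,0,0,4.5],[0,0,0,0,0,0,4.5]])

```text
time_s: 11.1
ee_pos: [0.5408, -0.0305, 0.0952]
eef_rot: [-3.14, -0.002, -0.165]
wrist_force: [1.4, -0.3, 0.9]
width: 0.568
```

Emit:
play_rows(series=[[-0.05,0,0,0,0,0,4.5],[0,0,0,0,0,0,4.5]])

```text
time_s: 11.3
ee_pos: [0.5405, -0.0305, 0.0952]
eef_rot: [-3.14, -0.002, -0.165]
wrist_force: [-0.0, 1.0, 1.0]
width: 0.572
```

Emit:
play_rows(series=[[-0.04,0,0,0,0,0,4.5],[0,0,0,0,0,0,4.5]])

```text
time_s: 11.5
ee_pos: [0.54, -0.0304, 0.0952]
eef_rot: [-3.14, -0.002, -0.165]
wrist_force: [1.0, 0.3, 1.2]
width: 0.568
```

Emit:
play_rows(series=[[-0.04,0,0,0,0,0,4.5],[0,0,0,0,0,0,4.5]])

```text
time_s: 11.7
ee_pos: [0.5399, -0.0304, 0.0952]
eef_rot: [-3.14, -0.003, -0.166]
wrist_force: [3.6, -0.3, -0.3]
width: 0.576
```

Emit:
play_rows(series=[[-0.04,0,0,0,0,0,4.5],[0,0,0,0,0,0,4.5]])

```text
time_s: 11.9
ee_pos: [0.5398, -0.0305, 0.0954]
eef_rot: [-3.14, -0.003, -0.166]
wrist_force: [4.1, -0.6, -2.5]
width: 0.572
```

Against the stop at ~4 N. Relax and release.

Emit:
play_rows(series=[[0.05,0,0.02,0,0,0,4.5],[0,0,0,0,0,0,5.1],[0,0,0,0,0,0,5.6],[0,0,0,0,0,0,6.2],[0,0,0,0,0,0,6.2],[0,0,0,0,0,0,6.2]])

```text
time_s: 12.5
ee_pos: [0.5392, -0.0302, 0.0947]
eef_rot: [-3.14, -0.0, -0.165]
wrist_force: [0.4, -0.5, 0.7]
width: 0.731
```

```bash
python3 - <<'E'
from h import *
st(); p,d=grab('side','side8'); cv2.imwrite('pics/c8.png',cv2.resize(p[220:340,140:280,::-1],None,fx=5,fy=5,interpolation=cv2.INTER_CUBIC))
E
```

```text
t 12.5 pos [ 0.5392 -0.0302  0.0947] rot [-3.1403e+00 -4.0000e-04 -1.6530e-01] F [ 0.43 -0.51  0.65] M [ 0.    0.03 -0.02] w 62.5
```

View pics/c8.png

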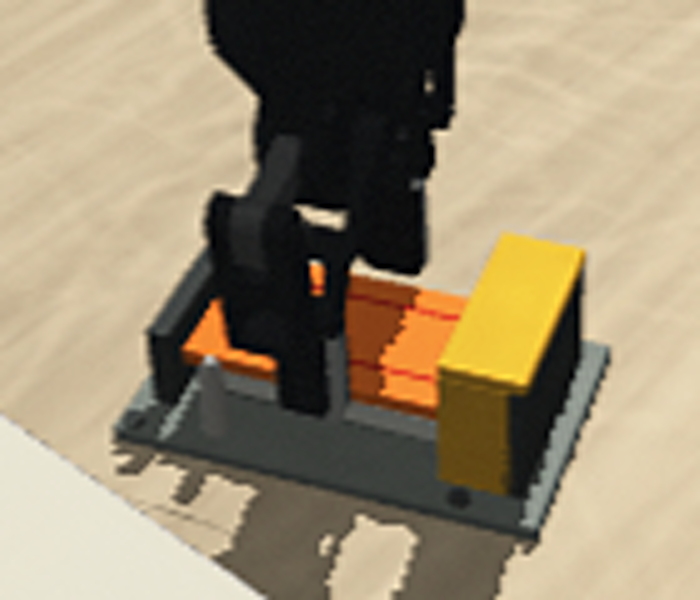

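Emit:
play_rows(series=[[0,0,-0.5,0,0,0,6.2],[0,0,-1.5,0,0,0,6.2],[0,0,-3,0,0,0,6.2],[0,0,-3,0,0,0,6.2],[0,0,0,0,0,0,6.2]])

```text
time_s: 13.05
ee_pos: [0.5423, -0.0311, 0.1807]
eef_rot: [-3.141, -0.011, -0.165]
wrist_force: [1.1, 0.1, -0.6]
width: 0.722
```

```bash
python3 - <<'E'
from h import *
st(); rows([.4934,-.3930,.16],down(-.4925),14,grip=6.2)
p,d=grab('side','side9'); cv2.imwrite('pics/c9.png',cv2.resize(p[220:340,140:280,::-1],None,fx=5,fy=5,interpolation=cv2.INTER_CUBIC))
E
```

```text
t 13.05 pos [ 0.5423 -0.0311  0.1807] rot [-3.1414 -0.0106 -0.1651] F [ 1.06  0.08 -0.58] M [0.01 0.01 0.  ] w 61.7
[[0.08, 2.61, 0.15, -0.0001, -0.0008, 0.0234, 6.2], [0.14, 2.6, 0.15, -0.0002, -0.0007, 0.0234, 6.2], [0.2, 2.6, 0.15, -0.0001, -0.0008, 0.0234, 6.2], [0.26, 2.6, 0.14, -0.0001, -0.0007, 0.0233, 6.2], [0.32, 2.59, 0.15, -0.0002, -0.0008, 0.0234, 6.2], [0.39, 2.58, 0.15, -0.0001, -0.0007, 0.0234, 6.2], [0.44, 2.57, 0.15, -0.0001, -0.0008, 0.0234, 6.2], [0.5, 2.56, 0.15, -0.0002, -0.0007, 0.0234, 6.2]]
[[0.56, 2.54, 0.15, -0.0001, -0.0008, 0.0234, 6.2], [0.63, 2.54, 0.15, -0.0002, -0.0007, 0.0233, 6.2], [0.68, 2.51, 0.15, -0.0001, -0.0008, 0.0234, 6.2], [0.74, 2.51, 0.15, -0.0001, -0.0007, 0.0234, 6.2], [0.8, 2.48, 0.15, -0.0002, -0.0008, 0.0234, 6.2], [0.86, 2.46, 0.14, -0.0001, -0.0007, 0.0234, 6.2]]
```

View pics/c9.png

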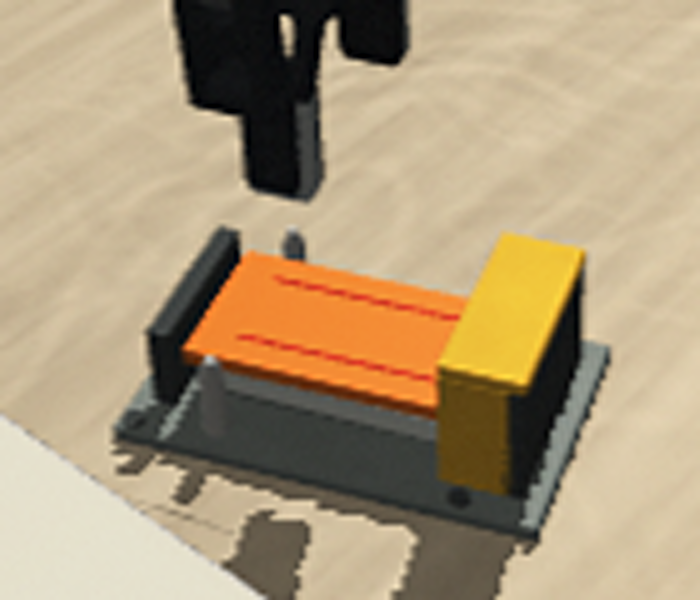

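The separator lies flat on the plate between the posts, its end under the hood (450,370), and it's released. Now the loose plate.

Emit:
play_rows(series=[[0.1,2.6,0.15,0,-0.001,0.0234,6.2],[0.15,2.6,0.15,0,-0.001,0.0234,6.2],[0.2,2.6,0.15,0,-0.001,0.0234,6.2],[0.25,2.6,0.15,0,-0.001,0.0234,6.2],[0.3,2.6,0.15,0,-0.001,0.0234,6.2],[0.4,2.6,0.15,0,-0.001,0.0234,6.2],[0.45,2.6,0.15,0,-0.001,0.0234,6.2],[0.5,2.6,0.15,0,-0.001,0.0234,6.2]])

```text
time_s: 13.9
ee_pos: [0.5104, -0.2387, 0.1619]
eef_rot: [-3.141, 0.008, -0.354]
wrist_force: [-0.2, -0.6, 0.4]
width: 0.726
```

Emit:
play_rows(series=[[0.55,2.5,0.15,0,-0.001,0.0234,6.2],[0.6,2.5,0.15,0,-0.001,0.0234,6.2],[0.7,2.5,0.15,0,-0.001,0.0234,6.2],[0.75,2.5,0.15,0,0,0.0234,6.2],[0.8,2.5,0.15,0,0,0.0234,6.2],[0.85,2.5,0.15,0,0,0.0234,6.2],[0,0,0,0,0,0,6.2],[0,0,0,0,0,0,6.2]])

```text
time_s: 14.7
ee_pos: [0.4893, -0.3924, 0.1524]
eef_rot: [-3.141, 0.012, -0.494]
wrist_force: [-0.2, -0.0, 0.4]
width: 0.726
```

```bash
python3 - <<'E'
from h import *
st(); rows([.4934,-.3930,.082],down(-.4925),5,grip=6.2)
E
```

```text
t 14.7 pos [ 0.4893 -0.3924  0.1524] rot [-3.1413  0.0117 -0.4939] F [-0.16 -0.01  0.36] M [-0.01 -0.05  0.03] w 62.0
[[0.09, -0.03, 1.41, -0.0001, 0.0023, -0.0003, 6.2], [0.09, -0.03, 1.4, -0.0, 0.0024, -0.0003, 6.2], [0.09, -0.02, 1.41, -0.0001, 0.0023, -0.0002, 6.2], [0.09, -0.03, 1.41, -0.0, 0.0024, -0.0003, 6.2], [0.08, -0.03, 1.4, -0.0001, 0.0023, -0.0003, 6.2]]
```

Emit:
play_rows(series=[[0.09,-0.03,1.4,0,0.0023,0,6.2],[0.09,-0.03,1.4,0,0.0023,0,6.2],[0.09,-0.03,1.4,0,0.0023,0,6.2],[0.09,-0.03,1.4,0,0.0023,0,6.2],[0.09,-0.03,1.4,0,0.0023,0,6.2],[0,0,0,0,0,0,6.2],[0,0,0,0,0,0,6.2]])

```text
time_s: 15.4
ee_pos: [0.4941, -0.393, 0.0825]
eef_rot: [3.141, -0.0, -0.493]
wrist_force: [0.1, 1.4, 1.0]
width: 0.732
```

```bash
python3 - <<'E'
from h import *
st(); rows([.4934,-.3930,.0728],down(-.4925),3,grip=6.0)
p,d=grab('side','side10'); cv2.imwrite('pics/c10.png',cv2.resize(p[130:240,200:330,::-1],None,fx=5,fy=5,interpolation=cv2.INTER_CUBIC))
E
```

```text
t 15.4 pos [ 0.4941 -0.393   0.0825] rot [ 3.1413e+00 -4.0000e-04 -4.9290e-01] F [0.08 1.38 0.98] M [-0.01 -0.    0.06] w 62.5
[[-0.02, 0.01, 0.32, 0.0001, -0.0001, -0.0001, 6.0], [-0.03, 0.01, 0.33, 0.0001, -0.0002, -0.0002, 6.0], [-0.02, 0.01, 0.32, 0.0001, -0.0001, -0.0001, 6.0]]
```

View pics/c10.png

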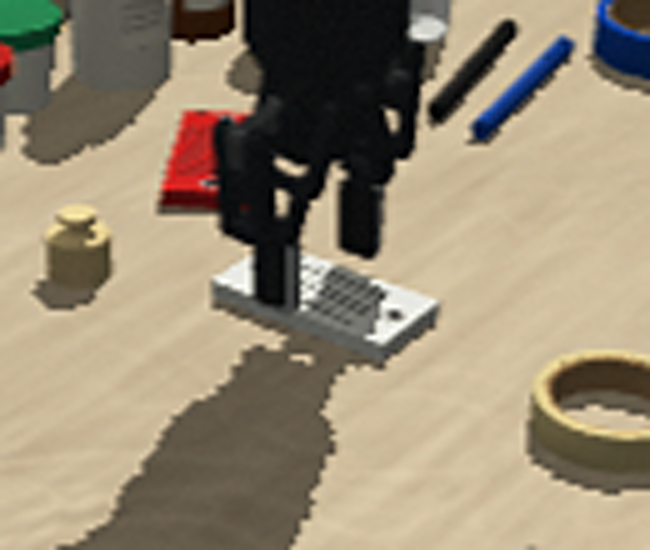

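The fingers straddle the loose plate (tips at (275,300) and (360,250)), clear of the brass weight, tape and red plate. Lower and grip.

Emit:
play_rows(series=[[-0.02,0,0.3,0,0,0,6.0],[-0.02,0,0.35,0,0,0,6.0],[-0.02,0,0.3,0,0,0,6.0],[0,0,0,0,0,0,6.0]])

```text
time_s: 15.85
ee_pos: [0.4935, -0.3927, 0.0732]
eef_rot: [3.141, -0.001, -0.493]
wrist_force: [-0.0, -1.2, 0.7]
width: 0.709
```

Emit:
play_rows(force=40, series=[[0,0,0,0,0,0,5.3],[0,0,0,0,0,0,4.8],[0,0,0,0,0,0,4.5],[0,0,0,0,0,0,4.5],[0,0,0,0,0,0,4.5],[0,0,0,0,0,0,4.5]])

```text
time_s: 16.45
ee_pos: [0.4939, -0.3932, 0.074]
eef_rot: [3.141, -0.002, -0.493]
wrist_force: [-1.4, 0.9, 4.7]
width: 0.568
```

```bash
python3 - <<'E'
from h import *
st()
E
```

```text
t 16.45 pos [ 0.4939 -0.3932  0.074 ] rot [ 3.1407e+00 -1.9000e-03 -4.9290e-01] F [-1.36  0.86  4.66] M [0.07 0.24 0.01] w 48.5
```

Emit:
play_rows(series=[[0,0,-0.5,0,0,0,4.5],[0,0,-1.5,0,0,0,4.5],[0,0,-2.5,0,0,0,4.5],[0,0,-2.5,0,0,0,4.5],[0,0,-3,0,0,0,4.5],[0,0,0,0,0,0,4.5],[0,0,0,0,0,0,4.5]])

```text
time_s: 17.15
ee_pos: [0.4939, -0.3931, 0.1747]
eef_rot: [3.14, -0.003, -0.493]
wrist_force: [-0.6, 0.5, -2.0]
width: 0.568
```

```bash
python3 - <<'E'
from h import *
st()
p,R=nest_tcp(.016,0,.08,.09,L=.074); print(p)
rows(p,R,16,grip=4.5)
E
```

```text
t 17.15 pos [ 0.4939 -0.3931  0.1747] rot [ 3.1402 -0.0033 -0.4929] F [-0.64  0.51 -2.04] M [ 0.06  0.03 -0.02] w 48.5
[ 0.55022201 -0.03253559  0.1677005 ]
[[-0.76, -2.15, 0.04, 0.001, 0.0054, -0.0205, 4.5], [-0.71, -2.17, 0.03, 0.0011, 0.0054, -0.0205, 4.5], [-0.67, -2.18, 0.04, 0.001, 0.0053, -0.0204, 4.5], [-0.62, -2.19, 0.03, 0.0011, 0.0054, -0.0205, 4.5], [-0.58, -2.21, 0.04, 0.001, 0.0054, -0.0205, 4.5], [-0.53, -2.22, 0.03, 0.001, 0.0054, -0.0205, 4.5], [-0.49, -2.23, 0.03, 0.0011, 0.0054, -0.0204, 4.5], [-0.44, -2.23, 0.03, 0.001, 0.0054, -0.0205, 4.5]]
[[-0.4, -2.25, 0.03, 0.0011, 0.0053, -0.0205, 4.5], [-0.35, -2.25, 0.04, 0.001, 0.0054, -0.0205, 4.5], [-0.31, -2.26, 0.03, 0.001, 0.0054, -0.0204, 4.5], [-0.26, -2.27, 0.03, 0.0011, 0.0054, -0.0205, 4.5], [-0.21, -2.27, 0.04, 0.001, 0.0054, -0.0205, 4.5], [-0.16, -2.28, 0.03, 0.0011, 0.0053, -0.0205, 4.5], [-0.12, -2.27, 0.04, 0.001, 0.0054, -0.0204, 4.5], [-0.08, -2.28, 0.04, 0.001, 0.0054, -0.0205, 4.5]]
```

Emit:
play_rows(series=[[-0.75,-2.15,0.03,0.001,0.0054,-0.0205,4.5],[-0.7,-2.2,0.03,0.001,0.0054,-0.0205,4.5],[-0.7,-2.2,0.03,0.001,0.0054,-0.0205,4.5],[-0.6,-2.2,0.03,0.001,0.0054,-0.0205,4.5],[-0.6,-2.2,0.03,0.001,0.0054,-0.0205,4.5],[-0.55,-2.2,0.03,0.001,0.0054,-0.0205,4.5],[-0.5,-2.2,0.03,0.001,0.0054,-0.0205,4.5],[-0.45,-2.2,0.03,0.001,0.0054,-0.0205,4.5]])

```text
time_s: 17.95
ee_pos: [0.5203, -0.2111, 0.1687]
eef_rot: [-3.137, -0.042, -0.328]
wrist_force: [0.1, -0.0, -1.0]
width: 0.567
```

Emit:
play_rows(series=[[-0.4,-2.25,0.03,0.001,0.0054,-0.0205,4.5],[-0.35,-2.25,0.03,0.001,0.0054,-0.0205,4.5],[-0.3,-2.25,0.03,0.001,0.0054,-0.0205,4.5],[-0.25,-2.25,0.03,0.001,0.0054,-0.0205,4.5],[-0.2,-2.3,0.03,0.001,0.0054,-0.0205,4.5],[-0.15,-2.3,0.03,0.001,0.0054,-0.0205,4.5],[-0.1,-2.3,0.03,0.001,0.0054,-0.0205,4.5],[-0.1,-2.3,0.03,0.001,0.0054,-0.0205,4.5]])

```text
time_s: 18.75
ee_pos: [0.5487, -0.0306, 0.1658]
eef_rot: [-3.141, -0.085, -0.164]
wrist_force: [0.2, -0.6, -1.1]
width: 0.569
```

Emit:
play_rows(series=[[0,0,0,0,0,0,4.5],[0,0,0,0,0,0,4.5]])

```text
time_s: 18.95
ee_pos: [0.5489, -0.0313, 0.1663]
eef_rot: [-3.141, -0.086, -0.164]
wrist_force: [0.4, -0.3, -1.7]
width: 0.566
```

```bash
python3 - <<'E'
from h import *
st()
p,R=tcp(); c=p+R.apply([0,0,.074]); print('pred bottom', Ro.from_euler('z',NY).inv().apply(c-NO).round(4))
p,d=grab('side','side11'); cv2.imwrite('pics/c11.png',cv2.resize(p[190:340,140:280,::-1],None,fx=4,fy=4,interpolation=cv2.INTER_CUBIC))
from held import nestcam
w=world('side',d); hsv=cv2.cvtColor(p,cv2.COLOR_RGB2HSV)
Rm=Ro.from_euler('z',NY).as_matrix(); q=(w-np.append(nestcam('side'),.0136))@Rm
m=(hsv[...,1]<60)&(hsv[...,2]>110)&(np.abs(q[...,0])<.08)&(np.abs(q[...,1])<.04)&(q[...,2]>.07)&(q[...,2]<.11)
l,lab,s,_=cv2.connectedComponentsWithStats(m.astype(np.uint8)); print(s[1:,4])
q=np.concatenate([q[lab==i] for i in range(1,l) if s[i,4]>20])
A=np.c_[q[:,0],q[:,1],np.ones(len(q))]
for _ in range(5):
    c=np.linalg.lstsq(A,q[:,2],rcond=None)[0]; r=q[:,2]-A@c; k=abs(r)<.0015; A,q=A[k],q[k]
print(c.round(4),len(q)); print(cv2.minAreaRect((q[:,:2]*1000).astype(np.float32)))
E
```

```text
t 18.95 pos [ 0.5489 -0.0313  0.1663] rot [-3.141  -0.0859 -0.1636] F [ 0.44 -0.27 -1.72] M [-0.05 -0.   -0.03] w 48.4
pred bottom [0.0142 0.001  0.0785]
[  1 176  13  23 538   1   2   1   2   1   1   1   1   1   1   2   1   1
   2   1   1   1]
[0.0843 0.001  0.0872] 691
((12.586841583251953, 0.27251434326171875), (49.98748779296875, 99.70515441894531), 89.96630096435547)
```

View pics/c11.png

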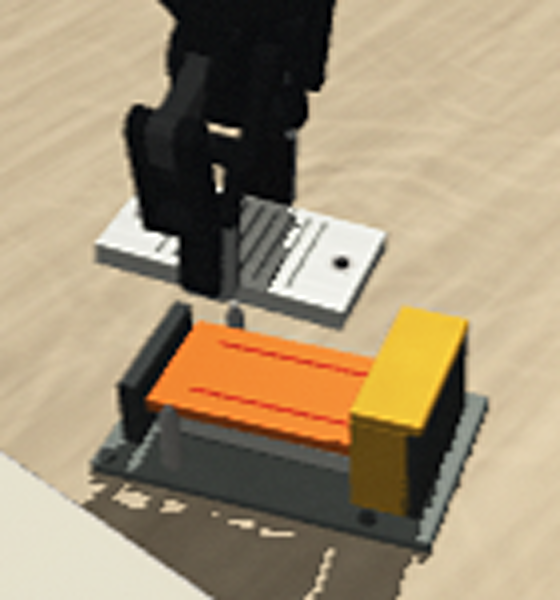

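The plate is held level across (y 0.3 mm, x 12.6, tilt 0.084, yaw 0), over the nest as expected. Lowering to its insertion height.

```bash
python3 - <<'E'
from h import *
p,R=nest_tcp(.016,0,.0235,.09,L=.074); print(p)
rows(p,R,6,grip=4.5)
E
```

```text
[ 0.55022201 -0.03253559  0.1112005 ]
[[-0.06, 0.01, 0.92, -0.0001, 0.0006, 0.0001, 4.5], [-0.06, 0.0, 0.92, -0.0001, 0.0006, 0.0, 4.5], [-0.06, 0.01, 0.92, -0.0001, 0.0006, 0.0001, 4.5], [-0.06, 0.01, 0.93, -0.0001, 0.0005, 0.0, 4.5], [-0.07, 0.0, 0.92, -0.0001, 0.0006, 0.0001, 4.5], [-0.06, 0.01, 0.92, -0.0001, 0.0006, 0.0001, 4.5]]
```

Emit:
play_rows(series=[[-0.06,0,0.92,0,0.0006,0,4.5],[-0.06,0.01,0.92,0,0.0006,0,4.5],[-0.06,0.01,0.92,0,0.0006,0,4.5],[-0.06,0.01,0.92,0,0.0006,0,4.5],[-0.06,0,0.92,0,0.0006,0,4.5],[-0.06,0,0.92,0,0.0006,0,4.5],[0,0,0,0,0,0,4.5],[0,0,0,0,0,0,4.5]])

```text
time_s: 19.8
ee_pos: [0.5511, -0.0323, 0.1121]
eef_rot: [-3.141, -0.092, -0.165]
wrist_force: [-0.6, -0.1, -1.7]
width: 0.566
```

```bash
python3 - <<'E'
from h import *
st()
p,R=tcp(); c=p+R.apply([0,0,.074]); print('pred bottom', Ro.from_euler('z',NY).inv().apply(c-NO).round(4))
p,R=nest_tcp(.0,0,.0235,.09,L=.074); rows(p,R,4,grip=4.5)
p,d=grab('side','side12'); cv2.imwrite('pics/c12.png',cv2.resize(p[220:340,140:280,::-1],None,fx=5,fy=5,interpolation=cv2.INTER_CUBIC))
E
```

```text
t 19.8 pos [ 0.5511 -0.0323  0.1121] rot [-3.1409 -0.0916 -0.1646] F [-0.64 -0.06 -1.74] M [-0.03  0.1  -0.  ] w 48.4
pred bottom [0.0169 0.0004 0.0244]
[[-0.42, 0.01, -0.02, -0.0002, -0.0004, 0.0001, 4.5], [-0.42, 0.01, -0.01, -0.0001, -0.0004, 0.0001, 4.5], [-0.42, 0.01, -0.02, -0.0002, -0.0004, 0.0001, 4.5], [-0.42, 0.01, -0.02, -0.0002, -0.0004, 0.0001, 4.5]]
```

View pics/c12.png

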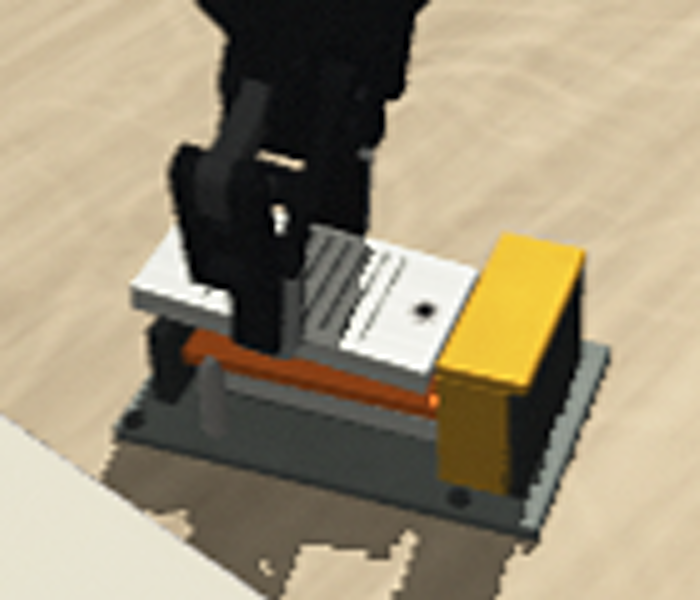

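The plate (300,300) is above the fence, its hood end at the lip just below the hood. Sliding in.

Emit:
play_rows(series=[[-0.4,0,-0.03,0,0,0,4.5],[-0.4,0,-0.03,0,0,0,4.5],[-0.4,0,-0.03,0,0,0,4.5],[-0.2,0,-0.02,0,0,0,4.5],[0,0,0,0,0,0,4.5]])

```text
time_s: 20.35
ee_pos: [0.5369, -0.0299, 0.1123]
eef_rot: [-3.141, -0.092, -0.165]
wrist_force: [0.3, 0.1, -0.6]
width: 0.568
```

Emit:
play_rows(series=[[-0.1,0,-0.01,0,0,0,4.5],[0,0,0,0,0,0,4.5]])

```text
time_s: 20.55
ee_pos: [0.5363, -0.0299, 0.1123]
eef_rot: [-3.141, -0.092, -0.165]
wrist_force: [0.6, 0.1, -2.3]
width: 0.568
```

Emit:
play_rows(series=[[-0.1,0,-0.01,0,0,0,4.5],[0,0,0,0,0,0,4.5]])

```text
time_s: 20.75
ee_pos: [0.5352, -0.0297, 0.1121]
eef_rot: [-3.141, -0.092, -0.165]
wrist_force: [-0.1, 0.5, -1.4]
width: 0.567
```

Emit:
play_rows(series=[[-0.05,0,-0.01,0,0,0,4.5],[0,0,0,0,0,0,4.5]])

```text
time_s: 20.95
ee_pos: [0.5351, -0.0297, 0.1124]
eef_rot: [-3.141, -0.093, -0.165]
wrist_force: [2.0, 0.4, -1.0]
width: 0.568
```

```bash
python3 - <<'E'
from h import *
st()
p,R=tcp(); c=p+R.apply([0,0,.074]); b=Ro.from_euler('z',NY).inv().apply(c-NO); print('b',b.round(4))
p1,R1=nest_tcp(b[0]+.0006,b[1],.019,0.0,L=.074); print(p1); rows(p1,R1,6,grip=4.5)
E
```

```text
t 20.95 pos [ 0.5351 -0.0297  0.1124] rot [-3.141  -0.0929 -0.1648] F [ 1.95  0.44 -1.03] M [-0.01 -0.1   0.01] w 48.5
b [0.0008 0.0004 0.0247]
[ 0.54245862 -0.03087985  0.107     ]
[[0.12, -0.0, 0.1, -0.0001, -0.0155, 0.0, 4.5], [0.11, -0.0, 0.1, -0.0001, -0.0155, 0.0001, 4.5], [0.12, -0.0, 0.1, -0.0001, -0.0155, 0.0, 4.5], [0.12, -0.0, 0.09, -0.0001, -0.0155, 0.0001, 4.5], [0.12, -0.0, 0.1, -0.0001, -0.0154, 0.0, 4.5], [0.13, -0.0, 0.09, -0.0001, -0.0155, 0.0001, 4.5]]
```

Emit:
play_rows(series=[[0.15,0,0.1,0,-0.0155,0,4.5],[0.12,0,0.1,0,-0.0155,0,4.5],[0.12,0,0.1,0,-0.0155,0,4.5],[0.12,0,0.1,0,-0.0155,0,4.5],[0.12,0,0.1,0,-0.0155,0,4.5],[0.12,0,0.08,0,-0.0154,0,4.5],[0,0,0,0,0,0,4.5]])

```text
time_s: 21.65
ee_pos: [0.5429, -0.031, 0.1067]
eef_rot: [-3.141, 0.001, -0.165]
wrist_force: [-0.4, -0.0, -1.0]
width: 0.565
```

```bash
python3 - <<'E'
from h import *
st()
p,R=tcp(); c=p+R.apply([0,0,.074]); b=Ro.from_euler('z',NY).inv().apply(c-NO); print('b',b.round(4))
p,d=grab('side','side13'); cv2.imwrite('pics/c13.png',cv2.resize(p[220:340,140:280,::-1],None,fx=5,fy=5,interpolation=cv2.INTER_CUBIC))
E
```

```text
t 21.65 pos [ 0.5429 -0.031   0.1067] rot [-3.141e+00  1.300e-03 -1.647e-01] F [-0.43 -0.02 -1.  ] M [-0.01 -0.06 -0.  ] w 48.3
b [0.0017 0.0003 0.0187]
```

View pics/c13.png

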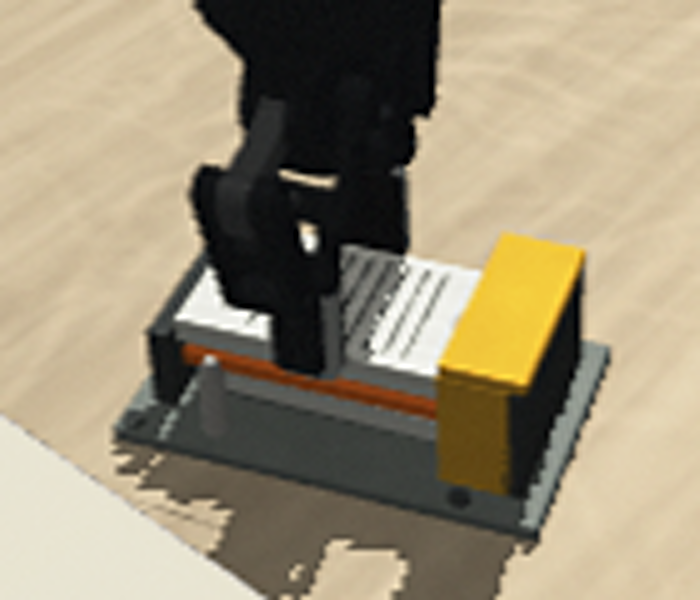

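Level, inside the fence and above the separator. Lower until it touches.

Emit:
play_rows(series=[[0,0,0.1,0,0.001,0,4.5],[0,0,0.1,0,0,0,4.5],[0,0,0,0,0,0,4.5]])

```text
time_s: 22.0
ee_pos: [0.5422, -0.0309, 0.1047]
eef_rot: [-3.141, 0.0, -0.165]
wrist_force: [-0.3, 0.4, -2.6]
width: 0.57
```

Emit:
play_rows(series=[[0,0,0.05,0,0,0,4.5],[0,0,0,0,0,0,4.5]])

```text
time_s: 22.2
ee_pos: [0.5425, -0.0309, 0.1044]
eef_rot: [-3.141, -0.0, -0.165]
wrist_force: [-0.5, 0.4, -2.9]
width: 0.57
```

Emit:
play_rows(series=[[0,0,0.05,0,0,0,4.5],[0,0,0,0,0,0,4.5]])

```text
time_s: 22.4
ee_pos: [0.5426, -0.0309, 0.1041]
eef_rot: [-3.141, -0.0, -0.165]
wrist_force: [-1.4, 0.2, -0.3]
width: 0.569
```

Touching just now, at z 0.1041 as predicted. Nudge to the stop.

Emit:
play_rows(series=[[-0.06,0,-0.01,0,0,0,4.5],[0,0,0,0,0,0,4.5]])

```text
time_s: 22.6
ee_pos: [0.542, -0.0308, 0.1041]
eef_rot: [-3.141, -0.001, -0.165]
wrist_force: [0.7, 0.7, 0.5]
width: 0.571
```

Emit:
play_rows(series=[[-0.05,0,0,0,0,0,4.5],[0,0,0,0,0,0,4.5]])

```text
time_s: 22.8
ee_pos: [0.5415, -0.0307, 0.1041]
eef_rot: [-3.141, -0.001, -0.165]
wrist_force: [0.1, 0.2, -0.9]
width: 0.571
```

Emit:
play_rows(series=[[-0.04,0,0,0,0,0,4.5],[0,0,0,0,0,0,4.5]])

```text
time_s: 23.0
ee_pos: [0.5411, -0.0307, 0.1041]
eef_rot: [-3.141, -0.001, -0.165]
wrist_force: [1.4, 0.1, -1.0]
width: 0.566
```

Emit:
play_rows(series=[[-0.04,0,0,0,0,0,4.5],[0,0,0,0,0,0,4.5]])

```text
time_s: 23.2
ee_pos: [0.5411, -0.0307, 0.1042]
eef_rot: [-3.141, -0.002, -0.165]
wrist_force: [2.9, -0.4, -2.4]
width: 0.57
```

Emit:
play_rows(series=[[-0.03,0,0,0,0,0,4.5],[0,0,0,0,0,0,4.5]])

```text
time_s: 23.4
ee_pos: [0.541, -0.0307, 0.1043]
eef_rot: [-3.141, -0.002, -0.165]
wrist_force: [3.8, 0.3, -2.6]
width: 0.57
```

Against the stop (~4 N). Relax and release.

Emit:
play_rows(series=[[0.05,0,0.03,0,0,0,4.5],[0,0,0,0,0,0,5.1],[0,0,0,0,0,0,5.6],[0,0,0,0,0,0,6.2],[0,0,0,0,0,0,6.2],[0,0,0,0,0,0,6.2]])

```text
time_s: 24.0
ee_pos: [0.5406, -0.0306, 0.1036]
eef_rot: [-3.141, 0.0, -0.165]
wrist_force: [0.1, -0.0, -0.2]
width: 0.726
```

Emit:
play_rows(series=[[0,0,-0.5,0,0,0,6.2],[0,0,-1.5,0,0,0,6.2],[0,0,-3,0,0,0,6.2],[0,0,-3,0,0,0,6.2],[0,4,-2,0,0,0,6.2],[0,4.5,0,0,0,0,6.2],[0,4.5,0,0,0,0,6.2],[0,4.5,0,0,0,0,6.2]])

```text
time_s: 24.8
ee_pos: [0.5121, -0.2049, 0.2056]
eef_rot: [3.141, -0.003, -0.164]
wrist_force: [0.7, -0.6, 0.5]
width: 0.724
```

Emit:
play_rows(series=[[0,4.5,0,0,0,0,6.2],[0,4.5,0,0,0,0,6.2],[0,3,0,0,0,0,6.2],[0,0,0,0,0,0,6.2]])

```text
time_s: 25.2
ee_pos: [0.4917, -0.326, 0.2053]
eef_rot: [3.14, -0.002, -0.169]
wrist_force: [0.1, 0.1, 0.1]
width: 0.727
```

```bash
python3 - <<'E'
from h import *
st()
for n in('side','top'):
    grab(n,n+'14')
p,d=load('side14'); cv2.imwrite('pics/c14.png',cv2.resize(p[220:340,140:280,::-1],None,fx=5,fy=5,interpolation=cv2.INTER_CUBIC))
from held import nestcam
for n in('side','top'):
    p,d=load(n+'14'); w=world(n,d); hsv=cv2.cvtColor(p,cv2.COLOR_RGB2HSV)
    q=(w-np.append(nestcam(n),.0136 if n=='side' else .0128))@Ro.from_euler('z',NY).as_matrix()
    m=(hsv[...,1]<60)&(hsv[...,2]>110)&(np.abs(q[...,0])<.055)&(np.abs(q[...,1])<.03)&(q[...,2]>.018)&(q[...,2]<.034)
    q=q[m]; A=np.c_[q[:,0],q[:,1],np.ones(len(q))]
    for _ in range(5):
        c=np.linalg.lstsq(A,q[:,2],rcond=None)[0]; r=q[:,2]-A@c; k=abs(r)<.0015; A,q=A[k],q[k]
    print(n,c.round(4),len(q),cv2.minAreaRect((q[:,:2]*1000).astype(np.float32)),'xmax',q[:,0].max().round(4))
E
```

```text
t 25.2 pos [ 0.4917 -0.326   0.2053] rot [ 3.1396e+00 -2.4000e-03 -1.6910e-01] F [0.08 0.09 0.13] M [-0.01  0.02 -0.01] w 62.1
side [-0.0012  0.0041  0.026 ] 540 ((6.550819396972656, -0.6952304840087891), (49.89164352416992, 85.01348876953125), 89.584228515625) xmax 0.049
top [-0.0016 -0.0009  0.0263] 446 ((5.220939636230469, 0.5430889129638672), (88.3696517944336, 49.47524642944336), 0.10593092441558838) xmax 0.0494
```

View pics/c14.png

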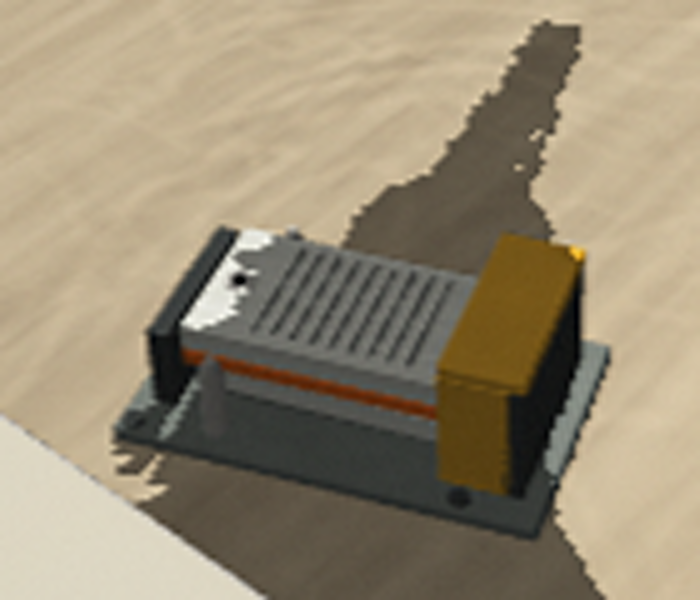

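View pics/top14.png

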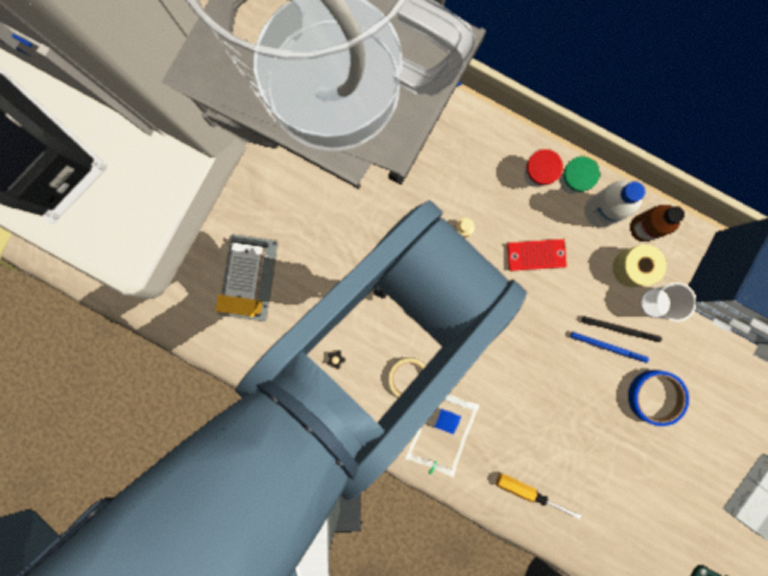

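The stack sits flat: grey, orange, grey, inside the fence at (190,340) and under the hood. In the top view the knob (335,358), tape (408,380) and weight (465,228) are where they were. I hand in.

```bash
python3 -c "
from workcell import ticket; print(ticket.job_done())"
```

```text
the job is handed in; nothing more can be done
None
```

I laid the separator on the plate in the nest, nudged it against the hidden stop with about 4 N and released it. I then stacked the loose plate on it the same way, moved the arm clear and handed in at about 25 s of the 72 s. No verdict was reported.

- **Upper plate:** both cameras show its top 26 mm above the seat, as it should be, flat within about 0.25°. It is about 0.6 mm off the centre line: −0.7 mm by the side camera and +0.5 mm by the top camera, which is within the calibration error.
- **Against the stop:** each piece met resistance at the stop in two separate touches that agreed. The highest push I read was 4.6 N, well under the 10 N at which the stop slips. The plate's far end lies 49 mm from the seat's centre, which puts the stop near −51 mm. The stop itself cannot be seen, so this rests on touch alone.
- **Separator:** a picture after release showed it flat on the plate, between the posts and under the hood. I did not measure its pose after release. In the last picture its far end is flush with the plate above.
- **Surroundings:** in the top view the knob, weight, tape and red plate look unmoved.
- **Forces:** the highest wrist force I read was about 14 N down, while seating the separator.

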